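# Check the saw-fence stops and hang up the ones that stick

## Robot

A 7-joint arm with a two-finger parallel gripper is mounted at the origin on the work surface. World frame = base frame: x ahead of the robot, y to its left, z up, the work surface at z = 0. Lengths are in m, angles in rad, forces in N, time in s.
With the tool pointing down it reaches from about 0.425 to 0.925 m from the base axis. Payload 6.8 kg.
Tool frame: the origin (TCP) lies midway between the tips of the shut fingers; the grasp point (between the pads) lies behind it (env.grasp_offset is the x of the grasp point in the tool frame, in m); x points along the fingers, z is the direction in which the jaws open and shut, and the axes are right-handed (so a half turn about x gives the same grasp; the last joint's range is limited). The gripper opens to 85 mm and grips with 20 to 120 N. Pads are 22 mm wide; open, the fingers measure 114 mm over their backs; the gripper's body (76 mm by 85 mm) begins 54 mm behind the grasp point. The pads swing forward as they close: fully open they stand 13 mm farther back than shut.
Start: joints at [1.02, 0.477, 0.022, 1.555, -0.011, 1.109, -0.083], TCP at [0.289, -0.61, 0.231] pointing down, gripper open.
Joint ranges: [-2.96, 2.96], [-0.34, 2.1], [-1.41, 1.46], [0.24, 2.44], [-1.37, 4.51], [0.17, 1.92], [-2.96, 2.96]. Speed limits (rad/s): [2.39, 2.39, 3.14, 3.14, 3.14, 3.14, 3.14].

## Interface

Orientations are given as a rotation vector (axis times angle).
In Python, from station import observe, viewer, job, cut_out, place_of, env gives the robot as it stands. The module is installed in compiled form; this text tells all that it offers.
- The arm moves only by the tool send_rows, never from a script. Its argument "moves" is a list of rows, each a list of 7 numbers: the opening, from -1 (shut) to 1 (fully open), so that 0 is half open, then the shift along the tool's x, y, z in mm, then the turn, a rotation vector about the tool's x, y, z in rad. In form: [[hand, x, y, z, ax, ay, az], ...]. A call has 1 to 20 rows; each row is the pose to reach, as a shift and turn from the pose commanded when the call began, along the tool's axes at that moment; what a row does not reach only later rows make up. A row lasts 1/12 s, in which the tool goes at most 41.7 mm and 7.16 degrees, less where a joint would pass 70% of its speed; a pose out of reach is approached as far as the arm can. A call with a gripper value outside its range is refused whole. The fingers move at their own pace and stop on an object; "squeeze" is the grip in N (left out, the last holds). Time passes only in rows, so rows that repeat a pose let the fingers close. It gives the time, the measured TCP pose, the force and the opening at its end, in the units of the state.
- observe(): the state, without advancing time (a new reading comes with each control period).
- viewer.grab_frame(name): name is "scene" or "top" or "wrist"; returns the picture (400x640x3 uint8, blue, green, red); there is no depth.
- viewer.camera_model(name): a dict with "mtx" (3x3 intrinsics, pixels), "dist_coeffs" ([k1, k2, p1, p2, k3] as OpenCV has them; the pictures are not rectified), "pose" (4x4, takes a point from camera to world coordinates). Camera axes: x right, y down, z forward; pixel columns grow to the right and rows downward; lengths in m; the calibration is good to about 2 mm. A picture is of the moment at which its call begins: read the wrist's pose just before it. camera_model takes no time and is no camera call; for the wrist camera it gives the pose at the moment of the call.
- job.finish_job(): hands the job in, once; it reports no verdict.
Trained networks look in the newest picture that a camera, given by its name, has taken for a name from the list of things; names that differ only in an ending like _2 or _b are one class to them, and where a whole thing is asked for, a point or a joint stands for the part that bears it (a point fixed in the world has none). Each returns a list of dicts, best first, with "score" (0 to 1); they miss things now and then, are a little off and sometimes report something else, mostly with a low value. They report only what shows in the picture. A call takes as long as a camera call. They do not tell look-alikes from the thing itself.
- cut_out(target, camera): "mask" (400x640 bool, what is visible of it) and "point" ([column, row] in pixels, amid what is visible of it).
- place_of(target, camera): "point" ([column, row] in pixels: a listed point, or the origin of a listed thing).
The state is a dict: "time_s": time; "q": joint angles; "qd": joint speeds; "tau": joint torques, N m; "position": TCP position; "eef_rot": TCP orientation; "force": force on the tool from outside, world axes, zero at the start; "ft_torque": the same for the moment, N m; "opening": opening from 0.0 (shut) to 1.0 (fully open).
Only numpy, scipy, OpenCV 4.12 (cv2) and the standard library are available. Lean on these libraries where they do the work, as an engineer would, in place of code of your own. Each camera call takes 0.05 s, during which the arm holds its last target.

## Task

Press the pin of each of the four wooden fence stops straight down as far as it will go. Leave every stop whose pin goes fully home standing where it is, and hang every stop whose pin jams part-way astride the reject rail, its crown resting flat on the bar, its jammed pin left as it is. Do not topple any stop, and leave the saddle on the rail, the tin, the offcut and the try square as they are.

Things in the scene. Friction and masses are not known exactly. Their poses are not given: they have to be found in the camera images.
- stop_a: Fence stop A, one of four alike: loose wooden inverted U, 0.2 to 0.3 kg, standing on its two legs. 72 mm (own x) by 30 mm (own y) by 80 mm high. Legs 20 mm long, 50 mm high, 32 mm clear between; solid crown above (z 50 to 80 mm). An upright steel pin with a knob runs in the +x leg. Origin: centre of its underside, between the feet.
- pin_a (a joint): Travel of stop A's pin in m: 0 fully up, growing as pressed down; 0.030 is fully home (knob top 92 mm above the bench). No spring: it stays where left; starts 0 to 6 mm down. A sound pin drags with 3 to 6 N and goes home under 15 N; one that sticks moves at first, then jams solid between 11 and 20 mm.
- stop_a_pin (a point): Point on stop A's crown top, on the pin's axis (own x +26 mm, z 80 mm). The pin's flat round knob, 18 mm across and 10 mm thick, has its top 42 mm above this when up, 12 mm when fully home. Below the crown the pin stays inside the leg.
- stop_a_seat (a point): Centre of stop A's crown underside (own z 50 mm), the face that rests on the bar. The crown is well gripped across its 30 mm width (own y), beside the knob, by its upper 24 mm only, so that the fingers clear the bar.
- stop_b: Fence stop B, one of four alike: loose wooden inverted U, 0.2 to 0.3 kg, standing on its two legs. 72 mm (own x) by 30 mm (own y) by 80 mm high. Legs 20 mm long, 50 mm high, 32 mm clear between; solid crown above (z 50 to 80 mm). An upright steel pin with a knob runs in the +x leg. Origin: centre of its underside, between the feet.
- pin_b (a joint): Travel of stop B's pin in m: 0 fully up, growing as pressed down; 0.030 is fully home (knob top 92 mm above the bench). No spring: it stays where left; starts 0 to 6 mm down. A sound pin drags with 3 to 6 N and goes home under 15 N; one that sticks moves at first, then jams solid between 11 and 20 mm.
- stop_b_pin (a point): Point on stop B's crown top, on the pin's axis (own x +26 mm, z 80 mm). The pin's flat round knob, 18 mm across and 10 mm thick, has its top 42 mm above this when up, 12 mm when fully home. Below the crown the pin stays inside the leg.
- stop_b_seat (a point): Centre of stop B's crown underside (own z 50 mm), the face that rests on the bar. The crown is well gripped across its 30 mm width (own y), beside the knob, by its upper 24 mm only, so that the fingers clear the bar.
- stop_c: Fence stop C, one of four alike: loose wooden inverted U, 0.2 to 0.3 kg, standing on its two legs. 72 mm (own x) by 30 mm (own y) by 80 mm high. Legs 20 mm long, 50 mm high, 32 mm clear between; solid crown above (z 50 to 80 mm). An upright steel pin with a knob runs in the +x leg. Origin: centre of its underside, between the feet.
- pin_c (a joint): Travel of stop C's pin in m: 0 fully up, growing as pressed down; 0.030 is fully home (knob top 92 mm above the bench). No spring: it stays where left; starts 0 to 6 mm down. A sound pin drags with 3 to 6 N and goes home under 15 N; one that sticks moves at first, then jams solid between 11 and 20 mm.
- stop_c_pin (a point): Point on stop C's crown top, on the pin's axis (own x +26 mm, z 80 mm). The pin's flat round knob, 18 mm across and 10 mm thick, has its top 42 mm above this when up, 12 mm when fully home. Below the crown the pin stays inside the leg.
- stop_c_seat (a point): Centre of stop C's crown underside (own z 50 mm), the face that rests on the bar. The crown is well gripped across its 30 mm width (own y), beside the knob, by its upper 24 mm only, so that the fingers clear the bar.
- stop_d: Fence stop D, one of four alike: loose wooden inverted U, 0.2 to 0.3 kg, standing on its two legs. 72 mm (own x) by 30 mm (own y) by 80 mm high. Legs 20 mm long, 50 mm high, 32 mm clear between; solid crown above (z 50 to 80 mm). An upright steel pin with a knob runs in the +x leg. Origin: centre of its underside, between the feet.
- pin_d (a joint): Travel of stop D's pin in m: 0 fully up, growing as pressed down; 0.030 is fully home (knob top 92 mm above the bench). No spring: it stays where left; starts 0 to 6 mm down. A sound pin drags with 3 to 6 N and goes home under 15 N; one that sticks moves at first, then jams solid between 11 and 20 mm.
- stop_d_pin (a point): Point on stop D's crown top, on the pin's axis (own x +26 mm, z 80 mm). The pin's flat round knob, 18 mm across and 10 mm thick, has its top 42 mm above this when up, 12 mm when fully home. Below the crown the pin stays inside the leg.
- stop_d_seat (a point): Centre of stop D's crown underside (own z 50 mm), the face that rests on the bar. The crown is well gripped across its 30 mm width (own y), beside the knob, by its upper 24 mm only, so that the fingers clear the bar.
- rail: The reject rail, fixed: a horizontal wooden bar 360 mm long (own y), 18 mm wide (own x), 24 mm deep, its flat top 115 mm above the bench, on two 18 mm-square posts centred 171 mm either side of its middle, with 100 x 40 x 12 mm feet. Origin: on the bench under its middle.
- rail_top (a point): Middle of the bar's flat top face; y runs along the bar, z up.
- saddle: Bystander: plain plywood saddle without a pin, already hanging astride the rail, 60 mm across the bar, 40 mm along the bar, 52 mm high, its top 12 mm above the bar's. Origin: centre of its underside, 40 mm below the bar's top.
- tin: Bystander: closed plain tin, 62 mm across, 100 mm high, standing in the row with the stops. Origin: centre of its underside.
- offcut: Bystander: star-shaped wooden offcut, about 62 mm across, 20 mm high, lying on the bench. Origin: centre of its underside.
- square: Bystander: try square lying on the bench: wooden stock 90 x 22 x 18 mm along own x, centred on the origin (underside), steel blade 28 mm wide reaching 125 mm to own +y.
Mind the look-alikes: they are no part of the job. Leave any black or purple look-alike of the stop_b alone.

How it is judged:
By the outcome, as a careful person would: the job done as asked, in the order asked, and still so for the second after the job is handed in, with the robot touching nothing.
It also fails if it takes over 72 s, if anything falls off the work surface, if the arm or the gripper's body presses on something with over 40 N, if the wrist force passes 120 N, or if a joint passes its speed limit or range.

## Working session

There is one attempt and no reset: what is moved stays moved. The work goes in short steps, Python scripts to look and compute and a tool call to move; the robot and the scene stay as the last step left them, time stands still between calls to the robot, and variables do not carry over. Pictures are saved under pics/ and viewed, and the job is handed in when it is done.

Besides the shell and the picture viewer there is one more tool, called after ">>>" in YAML: its name, and indented under it one key for each argument. send_rows: Moves the arm, as the interface text tells. Its arguments: {"type":"object","properties":{"moves":{"type":"array","items":{"type":"array","items":{"type":"number"}}},"squeeze":{"type":"number"}},"required":["moves"]}

```bash
mkdir -p pics; ls; python3 - <<'E'
from station import observe, viewer, job, cut_out, place_of, env
import cv2,numpy as np
print(observe()); print(env.grasp_offset)
for n in ("scene","top","wrist"):
    im=viewer.grab_frame(n); cv2.imwrite(f"pics/{n}0.png",im)
    m=viewer.camera_model(n); print(n,np.round(m['mtx'],1).tolist(),np.round(m['dist_coeffs'],4),np.round(m['pose'],3).tolist())
E
```

```text
pics
{'time_s': 0.0, 'q': array([ 1.01990476,  0.47781927,  0.02234166,  1.55646373, -0.01150402,
        1.10929164, -0.08309416]), 'qd': array([ 0.00113334, -0.00032593,  0.00141124,  0.00129977,  0.0015702 ,
       -0.0009465 ,  0.00091554]), 'tau': array([-8.39477943e-04, -5.96447468e+01,  1.60735600e+00, -2.81189042e+01,
        1.23822302e-02,  9.37973469e-03,  1.31543768e-06]), 'position': array([ 0.28894259, -0.60936881,  0.23030771]), 'eef_rot': array([ 0.87806857,  1.38841004, -0.87663511]), 'force': array([-0.5520338 , -0.05031694, -0.76374871]), 'ft_torque': array([-0.01937967, -0.0194223 ,  0.00479337]), 'opening': 0.9971601671793773}
-0.0187
scene [[362.1, 0.0, 318.1], [0.0, 362.1, 196.3], [0.0, 0.0, 1.0]] [-0.0158  0.      0.      0.      0.    ] [[-0.547, 0.634, -0.546, 1.023], [0.837, 0.427, -0.343, 0.329], [0.016, -0.645, -0.764, 0.834], [0.0, 0.0, 0.0, 1.0]]
top [[504.9, 0.0, 313.0], [0.0, 504.9, 203.9], [0.0, 0.0, 1.0]] [-0.0444  0.      0.      0.      0.    ] [[0.026, -0.992, 0.125, 0.314], [-1.0, -0.028, -0.013, -0.006], [0.016, -0.124, -0.992, 1.511], [0.0, 0.0, 0.0, 1.0]]
wrist [[309.6, 0.0, 323.2], [0.0, 309.6, 200.7], [0.0, 0.0, 1.0]] [-0.0475  0.      0.      0.      0.    ] [[0.43, -0.867, -0.254, 0.355], [-0.903, -0.412, -0.12, -0.579], [-0.0, 0.281, -0.96, 0.373], [0.0, 0.0, 0.0, 1.0]]
```

View pics/scene0.png

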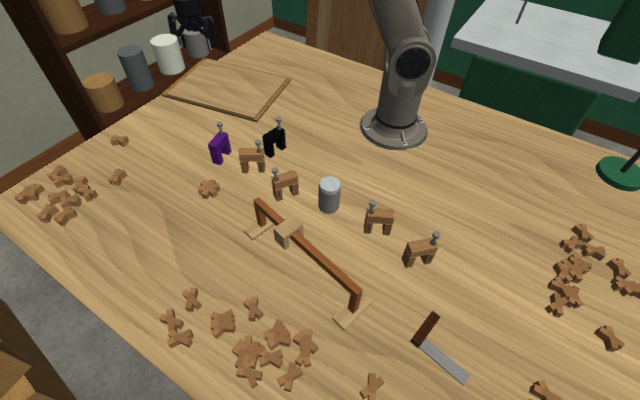

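View pics/top0.png

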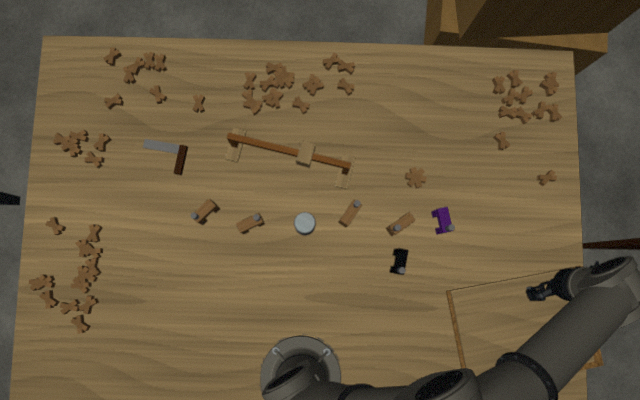

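View pics/wrist0.png

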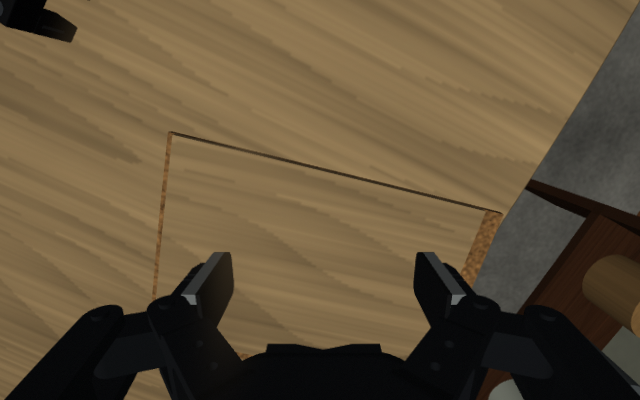

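The scene picture shows four brown stops, at about (252,158), (286,184), (379,219) and (421,251). The tin is at (329,195), and the rail with its saddle is centred near (307,250). The purple (219,148) and black (274,141) ones are look-alikes. In the top picture the brown stops are at (205,211), (250,222), (350,212) and (400,223). Next I measure them.

```bash
cat > h.py <<'E'
from station import observe, viewer, job, cut_out, place_of, env
import cv2,numpy as np
from scipy.spatial.transform import Rotation as R
from scipy.optimize import minimize
def proj(m,P):
    T=np.linalg.inv(np.array(m['pose']));
    p,_=cv2.projectPoints(np.asarray(P,float).reshape(-1,1,3),cv2.Rodrigues(T[:3,:3])[0],T[:3,3],np.array(m['mtx']),np.array(m['dist_coeffs']))
    return p.reshape(-1,2)
def ray(m,uv,z):
    u=cv2.undistortPoints(np.array(uv,float).reshape(1,1,2),np.array(m['mtx']),np.array(m['dist_coeffs']))[0,0]
    T=np.array(m['pose']); d=T[:3,:3]@[u[0],u[1],1]; o=T[:3,3]
    return o+d*(z-o[2])/d[2]
def box(x0,x1,y0,y1,z0,z1): return np.array([[x,y,z] for x in(x0,x1) for y in(y0,y1) for z in(z0,z1)])
def cyl(x,y,r,z0,z1): 
    a=np.linspace(0,2*np.pi,24,endpoint=False)
    return np.array([[x+r*np.cos(t),y+r*np.sin(t),z] for t in a for z in(z0,z1)])
def stop_parts(p):
    h=.122-p
    return [box(-.036,-.016,-.015,.015,0,.05),box(.016,.036,-.015,.015,0,.05),box(-.036,.036,-.015,.015,.05,.08),cyl(.026,0,.009,h-.01,h),cyl(.026,0,.004,.08,h)]
def xf(P,x,y,yaw,z=0):
    c,s=np.cos(yaw),np.sin(yaw); return P@np.array([[c,s,0],[-s,c,0],[0,0,1]])+[x,y,z]
def render(m,parts,x,y,yaw,z=0,ss=3,shape=(400,640)):
    im=np.zeros((shape[0]*1,shape[1]*1),np.uint8)
    for P in parts:
        q=proj(m,xf(P,x,y,yaw,z)); hull=cv2.convexHull(q.astype(np.float32)).reshape(-1,2)
        cv2.fillConvexPoly(im,np.round(hull*16).astype(np.int32),255,cv2.LINE_AA,4)
    return im
def fit(views,partsf,x0,free_p=True,z=0):
    # views: list of (model, mask)
    soft=[(m,cv2.GaussianBlur(k.astype(np.float32),(0,0),.7)) for m,k in views]
    def cost(v):
        x,y,yaw=v[0]/1000,v[1]/1000,v[2]/30; p=v[3]/1000 if free_p else 0
        c=0
        for m,k in soft:
            r=cv2.GaussianBlur(render(m,partsf(p),x,y,yaw,z).astype(np.float32)/255,(0,0),.7)
            c+=np.abs(r-k).sum()/k.sum()
        if free_p: c+=.02*max(0,-v[3])+.02*max(0,v[3]-30)
        return c
    s=np.array([x0[0]*1000,x0[1]*1000,x0[2]*30]+([x0[3]*1000] if free_p else []))
    best=None
    for k in range(2):
        sim=np.vstack([s]+[s+np.eye(len(s))[i]*[5,5,5,5][i] for i in range(len(s))])
        r=minimize(cost,s,method='Nelder-Mead',options=dict(initial_simplex=sim,xatol=.05,fatol=1e-4,maxiter=300)); s=r.x
    return np.array([s[0]/1000,s[1]/1000,s[2]/30]+([s[3]/1000] if free_p else [])),r.fun
E
cat > look.py <<'E'
from h import *
import pickle
D={}
for cam in("top","scene"):
    m=viewer.camera_model(cam); im=viewer.grab_frame(cam); D[cam]=dict(m=m,im=im)
    for t in("stop_a","rail","saddle","tin","offcut"):
        D[cam][t]=cut_out(t,cam)
    for t in("stop_a","stop_a_pin","stop_a_seat","rail_top"):
        D[cam]['p_'+t]=place_of(t,cam)
pickle.dump(D,open('d.pkl','wb'))
Z={'stop_a':0,'stop_a_pin':.08,'stop_a_seat':.05,'rail_top':.115}
for cam in D:
    d=D[cam]
    for t in("stop_a","rail","saddle","tin","offcut"):
        print(cam,t,[(np.round(o['score'],2),np.round(o['point']).tolist(),int(o['mask'].sum())) for o in d[t]])
    for t in Z:
        print(cam,'p',t,[(np.round(o['score'],2),np.round(o['point'],1).tolist(),np.round(ray(d['m'],o['point'],Z[t])[:2],3).tolist()) for o in d['p_'+t]])
E
python3 look.py
```

```text
top stop_a [(np.float64(0.9), [445.0, 222.0], 415), (np.float64(0.82), [201.0, 213.0], 363), (np.float64(0.75), [397.0, 263.0], 339), (np.float64(0.74), [402.0, 222.0], 314), (np.float64(0.59), [348.0, 216.0], 261), (np.float64(0.56), [249.0, 224.0], 338)]
top rail [(np.float64(0.84), [286.0, 155.0], 1591)]
top saddle []
top tin [(np.float64(0.92), [306.0, 223.0], 373)]
top offcut [(np.float64(0.8), [419.0, 179.0], 335), (np.float64(0.7), [251.0, 224.0], 313)]
top p stop_a [(np.float64(0.9), [440.8, 223.2], [0.456, -0.413]), (np.float64(0.89), [207.0, 212.6], [0.469, 0.292]), (np.float64(0.82), [396.1, 262.5], [0.335, -0.278]), (np.float64(0.74), [249.6, 223.5], [0.44, 0.163]), (np.float64(0.66), [347.5, 218.3], [0.464, -0.13]), (np.float64(0.53), [399.2, 223.7], [0.451, -0.287])]
top p stop_a_pin [(np.float64(0.72), [255.2, 217.1], [0.452, 0.139]), (np.float64(0.6), [204.3, 210.7], [0.466, 0.285])]
top p stop_a_seat [(np.float64(0.8), [249.8, 222.7], [0.438, 0.157]), (np.float64(0.35), [306.3, 156.4], [0.639, -0.001]), (np.float64(0.25), [401.7, 225.6], [0.442, -0.285])]
top p rail_
[... 474 characters left out ...]

scene offcut [(np.float64(0.6), [212.0, 188.0], 318)]
scene p stop_a [(np.float64(0.75), [253.4, 170.1], [0.449, -0.277]), (np.float64(0.74), [274.6, 150.0], [0.337, -0.279]), (np.float64(0.69), [415.8, 263.4], [0.475, 0.294]), (np.float64(0.68), [288.7, 190.8], [0.457, -0.132]), (np.float64(0.66), [223.1, 160.2], [0.47, -0.388]), (np.float64(0.62), [375.2, 230.6], [0.442, 0.156])]
scene p stop_a_pin [(np.float64(0.61), [370.1, 214.9], [0.46, 0.139])]
scene p stop_a_seat [(np.float64(0.96), [379.3, 219.8], [0.439, 0.16]), (np.float64(0.68), [326.3, 203.7], [0.471, 0.011]), (np.float64(0.5), [301.4, 265.7], [0.67, 0.065])]
scene p rail_top [(np.float64(0.95), [301.9, 239.8], [0.642, 0.048])]
```

```bash
python3 - <<'E'
import cv2,numpy as np
a=cv2.imread('pics/top0.png'); b=cv2.imread('pics/scene0.png')
c1=cv2.resize(a[190:245,175:460],None,fx=2.8,fy=2.8,interpolation=cv2.INTER_CUBIC)
c2=cv2.resize(b[110:290,200:460],None,fx=3,fy=3,interpolation=cv2.INTER_CUBIC)
cv2.imwrite('pics/c1.png',c1);cv2.imwrite('pics/c2.png',c2)
E
```

```text
(no output)
```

View pics/c1.png

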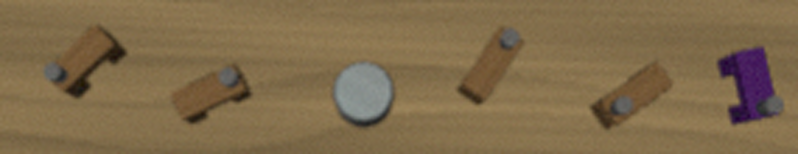

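View pics/c2.png

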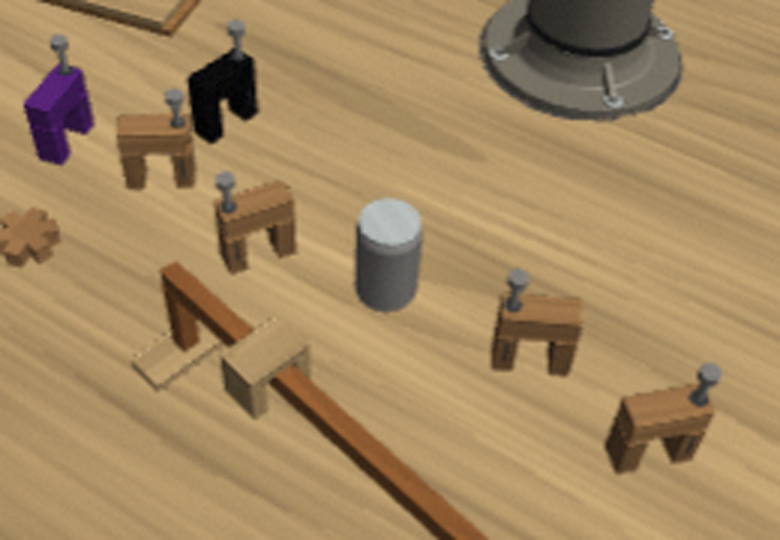

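```bash
cat > fit1.py <<'E'
from h import *
import pickle
D=pickle.load(open('d.pkl','rb'))
init={1:(.47,.293,140),2:(.44,.159,-61),3:(.462,-.131,-32),4:(.45,-.282,125)}
res={}
ov={c:D[c]['im'].copy() for c in D}
for k,(x,y,a) in init.items():
    V=[]
    for c in D:
        uv=proj(D[c]['m'],[[x,y,.05]])[0]
        for o in D[c]['stop_a']:
            if np.hypot(*(np.array(o['point'])-uv))<14: V.append((D[c]['m'],o['mask'])); break
    f,cst=fit(V,stop_parts,(x,y,np.deg2rad(a),.003))
    res[k]=f; print(k,len(V),np.round(f[:2],4),np.round(np.rad2deg(f[2]),1),round(f[3]*1000,1),round(cst,3))
    for c in D:
        r=render(D[c]['m'],stop_parts(f[3]),*f[:3]); cs,_=cv2.findContours((r>127).astype(np.uint8),cv2.RETR_LIST,cv2.CHAIN_APPROX_NONE); cv2.drawContours(ov[c],cs,-1,(0,255,0),1)
pickle.dump(res,open('res.pkl','wb'))
# rail
def rail_parts(p): return [box(-.009,.009,-.18,.18,.091,.115),box(-.009,.009,-.18,-.162,0,.1),box(-.009,.009,.162,.18,0,.1),box(-.05,.05,-.191,-.151,0,.012),box(-.05,.05,.151,.191,0,.012)]
V=[(D[c]['m'],D[c]['rail'][0]['mask']) for c in D]
for nm,v in (('both',V),('top',V[:1]),('scene',V[1:])):
    f,cst=fit(v,rail_parts,(.64,.046,-.2),False); print('rail',nm,np.round(f[:2],4),np.rad2deg(f[2]),cst)
    if nm=='both':
      for c in D:
        r=render(D[c]['m'],rail_parts(0),*f[:3]); cs,_=cv2.findContours((r>127).astype(np.uint8),cv2.RETR_LIST,cv2.CHAIN_APPROX_NONE); cv2.drawContours(ov[c],cs,-1,(255,0,255),1)
cv2.imwrite('pics/ov_top.png',cv2.resize(ov['top'][120:250,180:460],None,fx=2.8,fy=2.8,interpolation=cv2.INTER_NEAREST))
cv2.imwrite('pics/ov_sc.png',cv2.resize(ov['scene'][110:340,200:460],None,fx=2.6,fy=2.6,interpolation=cv2.INTER_NEAREST))
for c in D:
  print(c,[np.round(ray(D[c]['m'],o['point'],.127),3) for o in D[c]['saddle'][:1]],[np.round(ray(D[c]['m'],o['point'],.1),3) for o in D[c]['tin'][:1]])
E
python3 fit1.py
```

```text
1 2 [0.4683 0.2894] 140.3 12.0 0.379
2 2 [0.4363 0.157 ] -66.5 10.7 0.345
3 2 [ 0.4737 -0.1305] -39.5 9.5 0.493
4 1 [ 0.4461 -0.2778] 123.6 7.6 0.203
rail both [0.6428 0.051 ] -12.480082899950668 0.4705356955528259
rail top [0.6426 0.0507] -12.188731260767605 0.24054968357086182
rail scene [0.6417 0.0509] -13.067318571864792 0.22480101883411407
top [] [array([ 0.438, -0.004,  0.1  ])]
scene [array([0.642, 0.007, 0.127])] [array([0.469, 0.012, 0.1  ])]
```

View pics/ov_top.png

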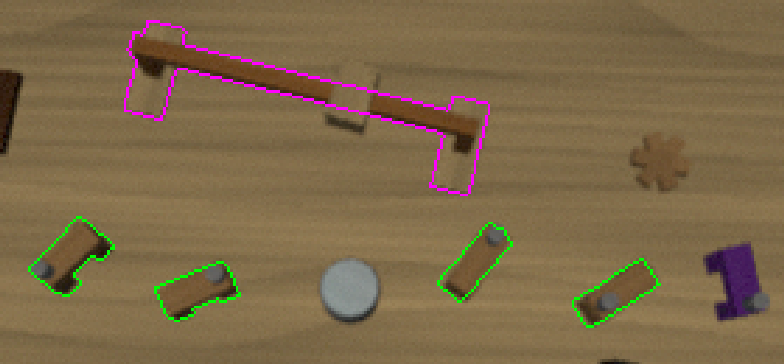

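View pics/ov_sc.png

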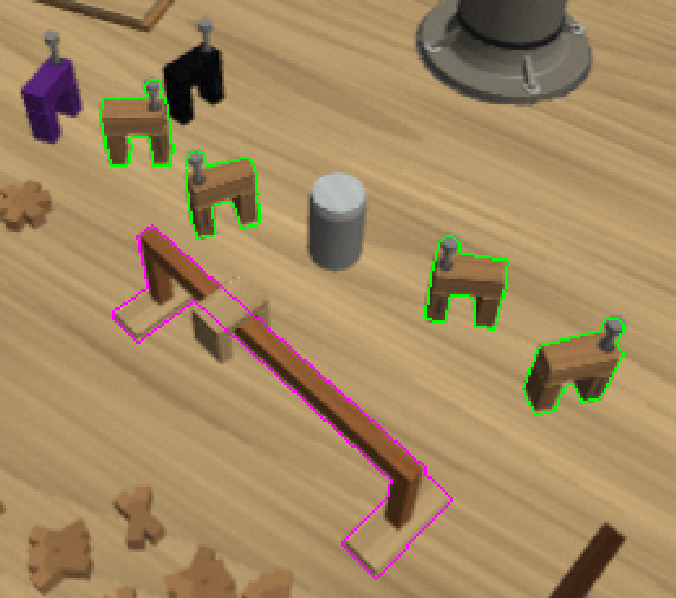

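Both overlays sit on the four brown stops and on the rail, to within a few mm. I'll refine each stop from the wrist camera before pressing. First I need a move-planning helper.

```bash
cat > plan.py <<'E'
from h import *
import sys
# usage: plan.py x y z [jawangle deg | keep]
def target_rot(Rc,ang):
    z=np.array([np.cos(ang),np.sin(ang),0]); x=np.array([0,0,-1.]); y=np.cross(z,x); return np.column_stack([x,y,z])
def plan(p,ang=None,verbose=True):
    s=observe(); Rc=R.from_rotvec(s['eef_rot']).as_matrix(); pc=s['position']
    za=np.arctan2(Rc[1,2],Rc[0,2])
    if ang is None: ang=za
    Rt=target_rot(Rc,ang)
    d=Rc.T@(np.array(p)-pc)*1000; rv=R.from_matrix(Rc.T@Rt).as_rotvec()
    print('t',round(s['time_s'],2),'pos',np.round(pc,4),'jaw deg',round(np.rad2deg(za),1),'F',np.round(s['force'],1),'op',round(s['opening'],3),'q7',round(s['q'][6],2))
    print('shift',np.round(d,1),'turn',np.round(rv,4),'rows>=',max(np.linalg.norm(d)/41.7,np.rad2deg(np.linalg.norm(rv))/7.16))
if __name__=='__main__':
    a=[float(v) for v in sys.argv[1:4]]
    plan(a,np.deg2rad(float(sys.argv[4])) if len(sys.argv)>4 else None)
E
python3 - <<'E'
from h import *
s=observe();print(np.round(R.from_rotvec(s['eef_rot']).as_matrix(),3))
E
python3 plan.py .44 -.27 .25 33.6
```

```text
[[ 0.     0.904  0.429]
 [-0.     0.429 -0.904]
 [-1.    -0.     0.   ]]
t 1.15 pos [ 0.2893 -0.6099  0.2313] jaw deg -64.6 F [ 0.4  0.3 -0.8] op 1.0 q7 -0.08
shift [ -18.7  281.9 -242.5] turn [-1.7143  0.      0.    ] rows>= 13.718567529787006
```

```bash
python3 plan.py .423 -.317 .25 -31
```

```text
t 1.15 pos [ 0.2893 -0.6099  0.2313] jaw deg -64.6 F [ 0.4  0.3 -0.8] op 1.0 q7 -0.08
shift [ -18.7  246.4 -207.3] turn [-0.5869  0.      0.    ] rows>= 7.734727199823162
```

>>> send_rows:
  moves:
    - [-1,-19,123,-104,-0.29,0,0]
    - [-1,-19,246,-207,-0.587,0,0]
    - [-1,-19,246,-207,-0.587,0,0]
    - [-1,-19,246,-207,-0.587,0,0]
    - [-1,-19,246,-207,-0.587,0,0]
    - [-1,-19,246,-207,-0.587,0,0]
    - [-1,-19,246,-207,-0.587,0,0]
    - [-1,-19,246,-207,-0.587,0,0]
    - [-1,-19,246,-207,-0.587,0,0]
    - [-1,-19,246,-207,-0.587,0,0]
    - [-1,-19,246,-207,-0.587,0,0]
    - [-1,-19,246,-207,-0.587,0,0]

```text
time_s: 2.15
position: [0.422, -0.319, 0.2502]
eef_rot: [0.425, 1.529, -0.426]
force: [-0.5, 0.3, 0.1]
opening: 0.0
```

```bash
cat > wl.py <<'E'
from h import *
import sys,pickle
# usage: wl.py k tag : refine stop k with wrist view
k=int(sys.argv[1]); tag=sys.argv[2]
res=pickle.load(open('res.pkl','rb')); f0=res[k]
s=observe(); m=viewer.camera_model('wrist'); im=viewer.grab_frame('wrist'); C=cut_out('stop_a','wrist'); P=place_of('stop_a_pin','wrist')
print('t',s['time_s'],'pos',np.round(s['position'],4))
uv=proj(m,xf(np.array([[0,0,.06]]),*f0[:3]))[0]
print([(round(o['score'],2),np.round(o['point']).tolist(),int(o['mask'].sum())) for o in C],'expect',np.round(uv))
print('pin',[(round(o['score'],2),np.round(o['point']).tolist(),np.round(ray(m,o['point'],.08)[:2],4).tolist()) for o in P])
ov=im.copy()
c=[o for o in C if o['mask'][max(0,int(uv[1])-30):int(uv[1])+30,max(0,int(uv[0])-30):int(uv[0])+30].any()]
if c:
    f,cst=fit([(m,c[0]['mask'])],stop_parts,f0); print('fit',np.round(f[:2],4),round(np.rad2deg(f[2]),1),round(f[3]*1000,1),'cost',round(cst,3))
    print('pin at',np.round(xf(np.array([[.026,0,.08]]),*f[:3])[0],4))
    res['w%d'%k]=f; pickle.dump(res,open('res.pkl','wb'))
    r=render(m,stop_parts(f[3]),*f[:3]); cs,_=cv2.findContours((r>127).astype(np.uint8),cv2.RETR_LIST,cv2.CHAIN_APPROX_NONE); cv2.drawContours(ov,cs,-1,(0,255,0),1)
cv2.imwrite(f'pics/w_{tag}.png',ov)
E
python3 wl.py 4 s4a
```

```text
t 2.15 pos [ 0.422  -0.319   0.2502]
[(0.88, [323.0, 133.0], 2294), (0.83, [237.0, 185.0], 2832), (0.69, [388.0, 220.0], 2849), (0.56, [265.0, 2.0], 980)] expect [321. 135.]
pin []
fit [ 0.449  -0.2789] 127.3 14.4 cost 0.071
pin at [ 0.4332 -0.2582  0.08  ]
```

View pics/w_s4a.png

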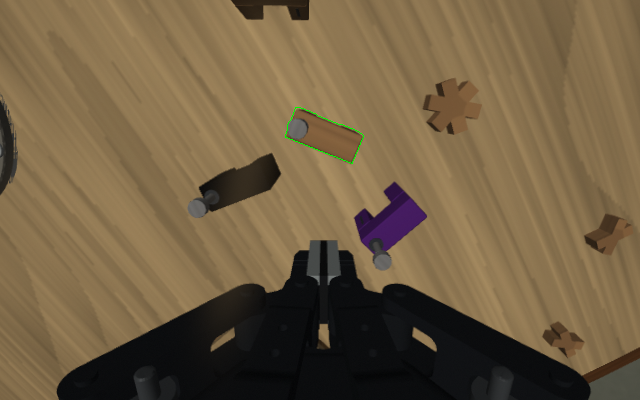

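The wrist picture shows the brown stop (outlined) around (324,135), its knob at (297,128). The black look-alike is at (240,185) and the purple one at (392,220). I cross-check the pin with the knob ray, then plan the press.

```bash
python3 - <<'E'
from h import *
m=viewer.camera_model('wrist')
for z in(.122,.119,.116):print(ray(m,(297,128),z))
E
python3 plan.py .433 -.2585 .13
```

```text
[ 0.43425015 -0.25827445  0.122     ]
[ 0.43395635 -0.25828693  0.119     ]
[ 0.43366256 -0.25829941  0.116     ]
t 2.3 pos [ 0.4221 -0.3187  0.2501] jaw deg -31.1 F [-0.2 -0.8 -0.6] op 0.001 q7 -0.07
shift [120.1  57.2 -21.8] turn [ 0.     -0.0003  0.0002] rows>= 3.232395573562948
```

>>> send_rows:
  moves:
    - [-1,30,29,-11,0,0,0]
    - [-1,60,57,-22,0,0,0]
    - [-1,95,57,-22,0,0,0]
    - [-1,117,57,-22,0,0,0]
    - [-1,124,57,-22,0,0,0]
    - [-1,128,57,-22,0,0,0]
    - [-1,131,57,-22,0,0,0]
    - [-1,134,57,-22,0,0,0]
    - [-1,137,57,-22,0,0,0]
    - [-1,137,57,-22,0,0,0]

```text
time_s: 3.13
position: [0.4341, -0.2581, 0.1141]
eef_rot: [0.424, 1.527, -0.425]
force: [0.5, -0.7, 0.5]
opening: 0.0
```

>>> send_rows:
  moves:
    - [-1,2,0,0,0,0,0]
    - [-1,4,0,0,0,0,0]

```text
time_s: 3.3
position: [0.4341, -0.2579, 0.1101]
eef_rot: [0.424, 1.526, -0.425]
force: [-0.6, -0.9, 3.9]
opening: -0.001
```

>>> send_rows:
  moves:
    - [-1,2,0,0,0,0,0]
    - [-1,4,0,0,0,0,0]

```text
time_s: 3.47
position: [0.4357, -0.2579, 0.1094]
eef_rot: [0.423, 1.525, -0.425]
force: [-11.8, 8.2, 60.6]
opening: -0.002
```

That looks like a jam at about 12 mm of travel, with a hard stop at 60 N. I'm backing off at once, and later presses will use finer steps.

>>> send_rows:
  moves:
    - [-1,-6,0,0,0,0,0]
    - [-1,-40,0,0,0,0,0]
    - [-1,-80,0,0,0,0,0]
    - [-1,-120,-50,20,0,0,0]
    - [-1,-140,-57,22,0,0,0]

```text
time_s: 3.88
position: [0.4228, -0.3155, 0.2438]
eef_rot: [0.422, 1.53, -0.421]
force: [0.0, -1.3, -1.3]
opening: 0.003
```

```bash
python3 wl.py 4 s4b; python3 plan.py .432 -.162 .25 -16.6
```

```text
t 3.8833 pos [ 0.4228 -0.3155  0.2438]
[(0.96, [271.0, 5.0], 1210), (0.94, [391.0, 224.0], 3127), (0.89, [326.0, 138.0], 2362), (0.56, [236.0, 190.0], 2958)] expect [322. 139.]
pin []
fit [ 0.4501 -0.2798] 126.3 14.5 cost 0.078
pin at [ 0.4347 -0.2589  0.08  ]
t 4.03 pos [ 0.4236 -0.3185  0.2452] jaw deg -31.2 F [-0.8  1.4 -1. ] op -0.002 q7 -0.08
shift [ -5.3 138.1 -74. ] turn [-0.2556  0.0052  0.0015] rows>= 3.760209599900753
```

View pics/w_s4b.png

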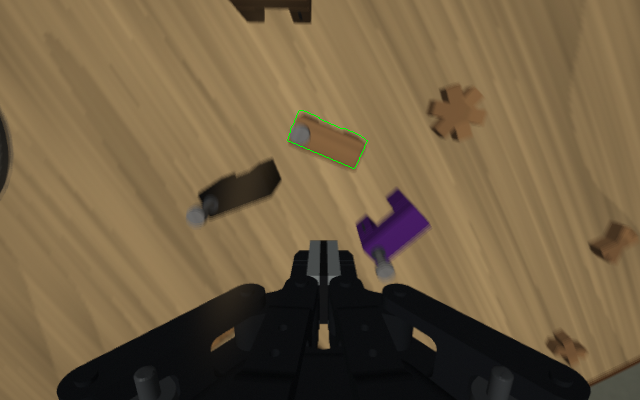

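Stop 4 still stands, and its pin is stuck part-way. Next is stop 3.

```bash
python3 plan.py .458 -.175 .25 -16.6
```

```text
t 4.03 pos [ 0.4236 -0.3185  0.2452] jaw deg -31.2 F [-0.8  1.4 -1. ] op -0.002 q7 -0.08
shift [ -5.1 140.5 -45. ] turn [-0.2556  0.0052  0.0015] rows>= 3.540593203929577
```

>>> send_rows:
  moves:
    - [-1,-5,40,-13,-0.08,0.005,0.001]
    - [-1,-5,80,-26,-0.16,0.005,0.001]
    - [-1,-5,120,-38,-0.22,0.005,0.001]
    - [-1,-5,140,-45,-0.256,0.005,0.001]
    - [-1,-5,140,-45,-0.256,0.005,0.001]
    - [-1,-5,140,-45,-0.256,0.005,0.001]

```text
time_s: 4.53
position: [0.4563, -0.17, 0.2467]
eef_rot: [0.223, 1.566, -0.218]
force: [-0.4, -1.5, -0.1]
opening: 0.0
```

```bash
python3 wl.py 3 s3a; python3 plan.py .494 -.147 .13
```

```text
t 4.5333 pos [ 0.4563 -0.17    0.2467]
[(0.78, [331.0, 139.0], 2373), (0.71, [358.0, 260.0], 813), (0.65, [262.0, 275.0], 1701)] expect [328. 140.]
pin []
fit [ 0.4772 -0.1312] -33.5 12.3 cost 0.078
pin at [ 0.4989 -0.1456  0.08  ]
t 4.68 pos [ 0.4559 -0.1734  0.2471] jaw deg -16.4 F [-0.3 -0.2 -0.3] op 0.003 q7 -0.12
shift [117.   36.   29.8] turn [-0.     -0.0063 -0.0013] rows>= 3.0200521651071695
```

View pics/w_s3a.png

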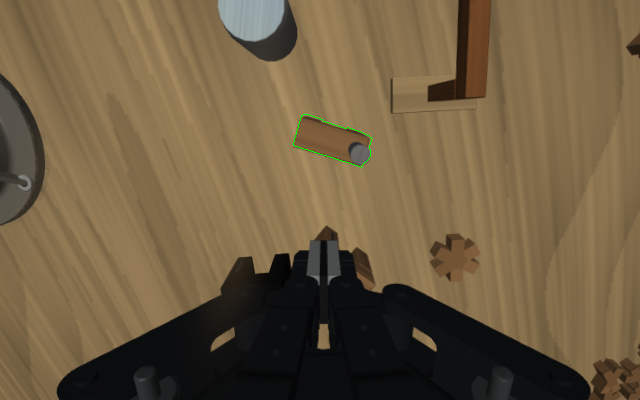

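The wrist picture shows stop 3 with its knob at (360,153), and the outline fits. I check the knob position again now that the arm is at rest.

```bash
python3 wl.py 3 s3a2; python3 plan.py .498 -.146 .13;  python3 - <<'E'
from h import *
m=viewer.camera_model('wrist')
im=viewer.grab_frame('wrist'); g=im[120:190,330:390].astype(int)
sat=g.max(2)-g.min(2); mk=(sat<25)&(g.max(2)>70); ys,xs=np.nonzero(mk); c=(xs.mean()+330,ys.mean()+120); print(c,mk.sum())
for z in(.122,.116):print(ray(m,c,z))
E
```

```text
t 4.6833 pos [ 0.4559 -0.1734  0.2471]
[(0.82, [260.0, 275.0], 1770), (0.78, [333.0, 136.0], 2340), (0.67, [358.0, 255.0], 961)] expect [327. 136.]
pin [(0.57, [328.0, 132.0], [0.4764, -0.1248])]
fit [ 0.4769 -0.131 ] -34.2 10.5 cost 0.089
pin at [ 0.4984 -0.1456  0.08  ]
t 4.83 pos [ 0.4562 -0.1735  0.2475] jaw deg -16.5 F [ 0.1  0.1 -0.1] op 0.001 q7 -0.12
shift [117.4  38.   32.9] turn [-0.     -0.0054 -0.0015] rows>= 3.0633119295842977
(np.float64(358.2153846153846), np.float64(149.63692307692307)) 325
[ 0.49751911 -0.14423349  0.122     ]
[ 0.49793918 -0.14511199  0.116     ]
```

>>> send_rows:
  moves:
    - [-1,30,19,16,0,0,0]
    - [-1,60,38,33,0,0,0]
    - [-1,95,38,33,0,0,0]
    - [-1,115,38,33,0,0,0]
    - [-1,125,38,33,0,0,0]
    - [-1,129,38,33,0,0,0]
    - [-1,132,38,33,0,0,0]
    - [-1,134,38,33,0,0,0]

```text
time_s: 5.55
position: [0.4996, -0.1457, 0.1153]
eef_rot: [0.226, 1.561, -0.223]
force: [-1.3, 0.1, 5.4]
opening: 0.0
```

>>> send_rows:
  moves:
    - [-1,1,0,0,0,0,0]
    - [-1,2,0,0,0,0,0]

```text
time_s: 5.72
position: [0.4998, -0.1458, 0.114]
eef_rot: [0.226, 1.56, -0.224]
force: [-0.6, 0.2, 5.8]
opening: -0.002
```

>>> send_rows:
  moves:
    - [-1,1,0,0,0,0,0]
    - [-1,2,0,0,0,0,0]

```text
time_s: 5.88
position: [0.4999, -0.1458, 0.1121]
eef_rot: [0.226, 1.56, -0.224]
force: [-1.2, 0.3, 6.1]
opening: -0.005
```

>>> send_rows:
  moves:
    - [-1,0.8,0,0,0,0,0]
    - [-1,1.5,0,0,0,0,0]

```text
time_s: 6.05
position: [0.4999, -0.1458, 0.1107]
eef_rot: [0.226, 1.56, -0.224]
force: [-1.3, -0.5, 6.2]
opening: 0.003
```

>>> send_rows:
  moves:
    - [-1,0.8,0,0,0,0,0]
    - [-1,1.5,0,0,0,0,0]

```text
time_s: 6.22
position: [0.4999, -0.1458, 0.1092]
eef_rot: [0.226, 1.56, -0.224]
force: [-1.6, 0.0, 5.4]
opening: -0.003
```

>>> send_rows:
  moves:
    - [-1,0.8,0,0,0,0,0]
    - [-1,1.5,0,0,0,0,0]

```text
time_s: 6.38
position: [0.4998, -0.1458, 0.1076]
eef_rot: [0.226, 1.56, -0.224]
force: [-1.2, 0.8, 6.2]
opening: -0.001
```

>>> send_rows:
  moves:
    - [-1,0.8,0,0,0,0,0]
    - [-1,1.5,0,0,0,0,0]

```text
time_s: 6.55
position: [0.4999, -0.1458, 0.1061]
eef_rot: [0.226, 1.56, -0.224]
force: [-1.3, 0.6, 5.9]
opening: -0.0
```

>>> send_rows:
  moves:
    - [-1,0.8,0,0,0,0,0]
    - [-1,1.5,0,0,0,0,0]

```text
time_s: 6.72
position: [0.4998, -0.1458, 0.1046]
eef_rot: [0.226, 1.56, -0.224]
force: [-1.5, 0.7, 5.7]
opening: 0.001
```

>>> send_rows:
  moves:
    - [-1,0.8,0,0,0,0,0]
    - [-1,1.5,0,0,0,0,0]

```text
time_s: 6.88
position: [0.4998, -0.1458, 0.1031]
eef_rot: [0.226, 1.56, -0.224]
force: [-2.0, 0.4, 5.0]
opening: 0.002
```

>>> send_rows:
  moves:
    - [-1,0.8,0,0,0,0,0]
    - [-1,1.5,0,0,0,0,0]

```text
time_s: 7.05
position: [0.4998, -0.1458, 0.1016]
eef_rot: [0.226, 1.56, -0.224]
force: [-1.8, 0.9, 6.3]
opening: -0.0
```

>>> send_rows:
  moves:
    - [-1,0.8,0,0,0,0,0]
    - [-1,1.6,0,0,0,0,0]

```text
time_s: 7.22
position: [0.4998, -0.1458, 0.1]
eef_rot: [0.226, 1.56, -0.224]
force: [-1.3, 0.1, 5.6]
opening: -0.005
```

>>> send_rows:
  moves:
    - [-1,1.2,0,0,0,0,0]
    - [-1,2.4,0,0,0,0,0]
    - [-1,3.6,0,0,0,0,0]
    - [-1,4.8,0,0,0,0,0]
    - [-1,6,0,0,0,0,0]

```text
time_s: 7.63
position: [0.4997, -0.1458, 0.094]
eef_rot: [0.226, 1.56, -0.224]
force: [-0.9, -0.6, 5.1]
opening: 0.003
```

>>> send_rows:
  moves:
    - [-1,0.8,0,0,0,0,0]
    - [-1,1.6,0,0,0,0,0]

```text
time_s: 7.8
position: [0.4997, -0.1458, 0.0923]
eef_rot: [0.226, 1.56, -0.224]
force: [-2.1, -0.2, 8.0]
opening: -0.001
```

>>> send_rows:
  moves:
    - [-1,0.6,0,0,0,0,0]
    - [-1,0.6,0,0,0,0,0]

```text
time_s: 7.97
position: [0.5003, -0.1459, 0.0923]
eef_rot: [0.226, 1.559, -0.224]
force: [-1.9, -0.1, 8.8]
opening: -0.004
```

>>> send_rows:
  moves:
    - [-1,0.8,0,0,0,0,0]
    - [-1,0.8,0,0,0,0,0]

```text
time_s: 8.13
position: [0.5011, -0.1461, 0.0923]
eef_rot: [0.226, 1.557, -0.224]
force: [-2.5, 0.5, 14.1]
opening: 0.003
```

Stop 3 is home: z holds at 0.0923 while the force rises to 14 N. I retreat and go to stop 2.

>>> send_rows:
  moves:
    - [-1,-6,0,0,0,0,0]
    - [-1,-45,0,0,0,0,0]
    - [-1,-85,0,0,0,0,0]
    - [-1,-125,0,0,0,0,0]
    - [-1,-155,0,0,0,0,0]

```text
time_s: 8.55
position: [0.5002, -0.1457, 0.2486]
eef_rot: [0.226, 1.558, -0.223]
force: [0.7, 0.1, 0.8]
opening: -0.001
```

```bash
python3 plan.py .448 .1135 .25 15
```

```text
t 8.55 pos [ 0.5002 -0.1457  0.2486] jaw deg -16.4 F [0.7 0.1 0.8] op -0.001 q7 -0.22
shift [  -1.   234.  -123.1] turn [-0.5475  0.0009 -0.0017] rows>= 6.339766265817913
```

>>> send_rows:
  moves:
    - [-1,-1,37,-20,-0.1,0,0]
    - [-1,-1,74,-39,-0.2,0,0]
    - [-1,-1,111,-58,-0.3,0,0]
    - [-1,-1,148,-78,-0.4,0,0]
    - [-1,-1,185,-97,-0.5,0,0]
    - [-1,-1,222,-117,-0.547,0,0]
    - [-1,-1,234,-123,-0.547,0,0]
    - [-1,-1,234,-123,-0.547,0,0]
    - [-1,-1,234,-123,-0.547,0,0]
    - [-1,-1,234,-123,-0.547,0,0]

```text
time_s: 9.38
position: [0.4474, 0.1126, 0.2463]
eef_rot: [-0.202, 1.564, 0.206]
force: [0.4, -0.0, -0.5]
opening: -0.001
```

```bash
python3 wl.py 2 s2a; python3 plan.py .4467 .133 .13
```

```text
t 9.3833 pos [0.4474 0.1126 0.2463]
[(0.78, [325.0, 140.0], 2399), (0.62, [320.0, 343.0], 71), (0.59, [395.0, 23.0], 2514)] expect [322. 136.]
pin [(0.66, [329.0, 164.0], [0.4498, 0.1332])]
fit [0.44   0.1569] -62.1 8.5 cost 0.043
pin at [0.4522 0.1339 0.08  ]
t 9.53 pos [0.4473 0.1123 0.2458] jaw deg 14.8 F [-1.2  0.2  0.3] op -0.002 q7 -0.23
shift [115.9  19.7   5.1] turn [-0.     -0.0031 -0.0034] rows>= 2.820963743251361
```

View pics/w_s2a.png

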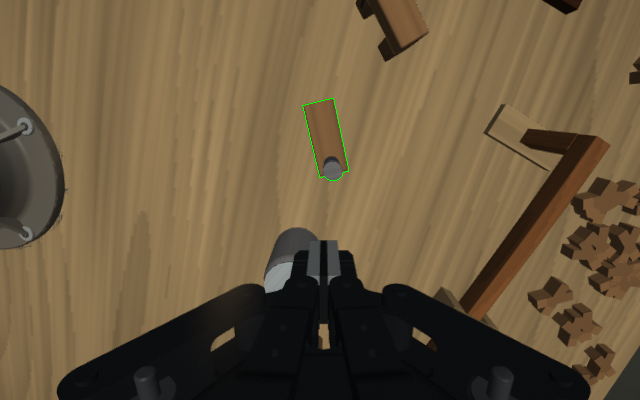

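```bash
cat > knob.py <<'E'
from h import *
import sys
u,v=int(sys.argv[1]),int(sys.argv[2])
m=viewer.camera_model('wrist')
im=viewer.grab_frame('wrist'); g=im[v-25:v+25,u-25:u+25].astype(int)
sat=g.max(2)-g.min(2); mk=((sat<25)&(g.max(2)>70)).astype(np.uint8)
n,l,st,c=cv2.connectedComponentsWithStats(mk); i=1+st[1:,4].argmax(); p=c[i]+[u-25,v-25]; print('knob px',p,st[i])
for z in(.122,.116,.105):print(z,ray(m,p,z)[:2])
E
python3 knob.py 332 170;python3 plan.py .452 .134 .13
```

```text
knob px [332.3171521  170.72815534] [ 16  16  20  20 309]
0.122 [0.4510829  0.13489419]
0.116 [0.45153462 0.13384506]
0.105 [0.45236276 0.13192164]
t 9.58 pos [0.4472 0.1125 0.2457] jaw deg 14.9 F [-0.8  0.2 -1.1] op 0.0 q7 -0.23
shift [115.8  19.1  10.5] turn [-0.     -0.0032 -0.0035] rows>= 2.8251279619254666
```

>>> send_rows:
  moves:
    - [-1,35,19,10,0,0,0]
    - [-1,70,19,10,0,0,0]
    - [-1,105,19,10,0,0,0]
    - [-1,118,19,10,0,0,0]
    - [-1,123,19,10,0,0,0]
    - [-1,126,19,10,0,0,0]
    - [-1,129,19,10,0,0,0]
    - [-1,131,19,10,0,0,0]

```text
time_s: 10.25
position: [0.4522, 0.1353, 0.1158]
eef_rot: [-0.202, 1.562, 0.208]
force: [-0.3, -1.2, 3.3]
opening: 0.001
```

>>> send_rows:
  moves:
    - [-1,1,0,0,0,0,0]
    - [-1,2,0,0,0,0,0]

```text
time_s: 10.42
position: [0.4518, 0.1352, 0.1136]
eef_rot: [-0.203, 1.563, 0.208]
force: [-0.0, -0.8, 2.7]
opening: -0.0
```

>>> send_rows:
  moves:
    - [-1,0.8,0,0,0,0,0]
    - [-1,1.5,0,0,0,0,0]

```text
time_s: 10.58
position: [0.4513, 0.135, 0.1116]
eef_rot: [-0.203, 1.564, 0.208]
force: [-0.6, -0.5, 3.4]
opening: -0.004
```

>>> send_rows:
  moves:
    - [-1,0.8,0,0,0,0,0]
    - [-1,1.5,0,0,0,0,0]

```text
time_s: 10.75
position: [0.4511, 0.135, 0.1098]
eef_rot: [-0.203, 1.564, 0.208]
force: [0.3, -1.3, 3.2]
opening: -0.003
```

>>> send_rows:
  moves:
    - [-1,0.8,0,0,0,0,0]
    - [-1,1.5,0,0,0,0,0]

```text
time_s: 10.92
position: [0.451, 0.135, 0.1081]
eef_rot: [-0.203, 1.565, 0.208]
force: [0.5, -1.7, 2.4]
opening: 0.002
```

>>> send_rows:
  moves:
    - [-1,0.8,0,0,0,0,0]
    - [-1,1.5,0,0,0,0,0]

```text
time_s: 11.08
position: [0.451, 0.1351, 0.1066]
eef_rot: [-0.203, 1.565, 0.208]
force: [0.4, -2.2, 3.5]
opening: -0.004
```

>>> send_rows:
  moves:
    - [-1,0.8,0,0,0,0,0]
    - [-1,1.5,0,0,0,0,0]

```text
time_s: 11.25
position: [0.4509, 0.1352, 0.1051]
eef_rot: [-0.203, 1.565, 0.208]
force: [-0.8, -2.9, 3.0]
opening: -0.003
```

>>> send_rows:
  moves:
    - [-1,0.8,0,0,0,0,0]
    - [-1,1.5,0,0,0,0,0]

```text
time_s: 11.42
position: [0.451, 0.1352, 0.1036]
eef_rot: [-0.203, 1.565, 0.208]
force: [-0.1, -2.3, 3.3]
opening: 0.002
```

>>> send_rows:
  moves:
    - [-1,0.8,0,0,0,0,0]
    - [-1,1.5,0,0,0,0,0]

```text
time_s: 11.58
position: [0.4509, 0.1352, 0.1021]
eef_rot: [-0.203, 1.565, 0.208]
force: [0.6, -2.1, 3.3]
opening: -0.004
```

>>> send_rows:
  moves:
    - [-1,0.8,0,0,0,0,0]
    - [-1,1.6,0,0,0,0,0]

```text
time_s: 11.75
position: [0.4509, 0.1352, 0.1005]
eef_rot: [-0.203, 1.565, 0.208]
force: [-0.6, -2.7, 2.3]
opening: -0.001
```

>>> send_rows:
  moves:
    - [-1,1.2,0,0,0,0,0]
    - [-1,2.4,0,0,0,0,0]
    - [-1,3.6,0,0,0,0,0]
    - [-1,4.8,0,0,0,0,0]
    - [-1,6,0,0,0,0,0]

```text
time_s: 12.17
position: [0.4509, 0.1353, 0.0945]
eef_rot: [-0.203, 1.565, 0.208]
force: [0.5, -2.2, 2.8]
opening: 0.002
```

>>> send_rows:
  moves:
    - [-1,0.8,0,0,0,0,0]
    - [-1,1.6,0,0,0,0,0]

```text
time_s: 12.33
position: [0.4509, 0.1353, 0.0929]
eef_rot: [-0.203, 1.565, 0.209]
force: [0.5, -2.2, 1.3]
opening: -0.003
```

>>> send_rows:
  moves:
    - [-1,0.8,0,0,0,0,0]
    - [-1,1,0,0,0,0,0]

```text
time_s: 12.5
position: [0.4513, 0.1354, 0.0924]
eef_rot: [-0.203, 1.564, 0.208]
force: [-0.3, -2.8, 9.7]
opening: -0.006
```

>>> send_rows:
  moves:
    - [-1,0.5,0,0,0,0,0]
    - [-1,0.5,0,0,0,0,0]

```text
time_s: 12.67
position: [0.4518, 0.1356, 0.0924]
eef_rot: [-0.203, 1.563, 0.208]
force: [-1.1, -3.6, 11.7]
opening: -0.003
```

>>> send_rows:
  moves:
    - [-1,-6,0,0,0,0,0]
    - [-1,-45,0,0,0,0,0]
    - [-1,-85,0,0,0,0,0]
    - [-1,-125,0,0,0,0,0]
    - [-1,-155,0,0,0,0,0]

```text
time_s: 13.08
position: [0.4516, 0.1362, 0.2495]
eef_rot: [-0.203, 1.562, 0.211]
force: [-0.0, 0.4, 0.2]
opening: 0.001
```

```bash
python3 plan.py .489 .249 .25 28
```

```text
t 13.08 pos [0.4516 0.1362 0.2495] jaw deg 15.1 F [-0.   0.4  0.2] op 0.001 q7 -0.28
shift [-0.  99.2 65.4] turn [-2.252e-01 -2.000e-04 -5.200e-03] rows>= 2.849094313526225
```

Stop 2 is home: z holds at 0.0924 at 12 N. Stop 1 is next.

>>> send_rows:
  moves:
    - [-1,0,33,22,-0.08,0,0]
    - [-1,0,66,44,-0.16,0,0]
    - [-1,0,99,65,-0.225,0,0]
    - [-1,0,99,65,-0.225,0,0]
    - [-1,0,99,65,-0.225,0,0]
    - [-1,0,99,65,-0.225,0,0]

```text
time_s: 13.58
position: [0.4881, 0.2473, 0.2461]
eef_rot: [-0.379, 1.542, 0.385]
force: [-0.5, 0.0, 1.0]
opening: 0.002
```

```bash
python3 wl.py 1 s1a
```

```text
t 13.5833 pos [0.4881 0.2473 0.2461]
[(0.62, [248.0, 228.0], 2759), (0.58, [327.0, 137.0], 2272)] expect [324. 135.]
pin [(0.78, [244.0, 255.0], [0.4503, 0.1352])]
fit [0.4705 0.2904] 135.9 13.5 cost 0.068
pin at [0.4518 0.3085 0.08  ]
```

View pics/w_s1a.png

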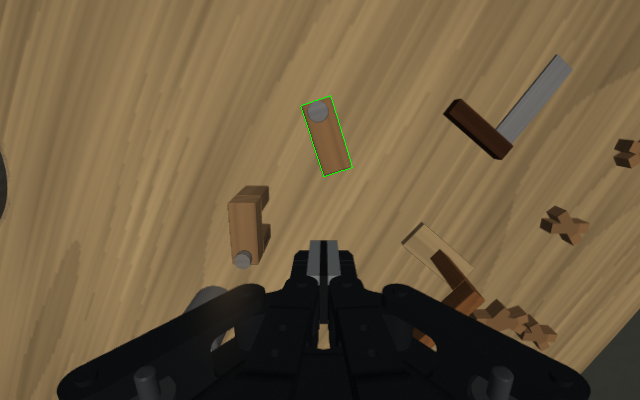

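The picture shows stop 1 with its knob at (318,111), and stop 2 still standing at (248,225).

```bash
python3 knob.py 318 111;python3 plan.py .451 .308 .119
```

```text
knob px [317.43195266 108.98816568] [ 15  13  20  21 338]
0.122 [0.45183505 0.30823519]
0.116 [0.45171019 0.30821355]
0.105 [0.45148128 0.30817389]
t 13.78 pos [0.4887 0.246  0.2466] jaw deg 27.8 F [-0.4 -0.5  0.1] op -0.003 q7 -0.32
shift [127.9  72.   -4. ] turn [-0.     -0.0027 -0.0037] rows>= 3.5207595059843735
```

>>> send_rows:
  moves:
    - [-1,20,36,-2,0,0,0]
    - [-1,40,72,-4,0,0,0]
    - [-1,80,72,-4,0,0,0]
    - [-1,110,72,-4,0,0,0]
    - [-1,120,72,-4,0,0,0]
    - [-1,125,72,-4,0,0,0]
    - [-1,128,72,-4,0,0,0]
    - [-1,130,72,-4,0,0,0]
    - [-1,132,72,-4,0,0,0]

```text
time_s: 14.53
position: [0.4524, 0.3101, 0.1169]
eef_rot: [-0.377, 1.537, 0.385]
force: [-0.2, -0.6, 3.8]
opening: -0.001
```

>>> send_rows:
  moves:
    - [-1,0.8,0,0,0,0,0]
    - [-1,1.5,0,0,0,0,0]

```text
time_s: 14.7
position: [0.4518, 0.3096, 0.1147]
eef_rot: [-0.378, 1.538, 0.385]
force: [-0.2, -1.6, 3.8]
opening: -0.001
```

>>> send_rows:
  moves:
    - [-1,0.8,0,0,0,0,0]
    - [-1,1.5,0,0,0,0,0]

```text
time_s: 14.87
position: [0.4514, 0.3095, 0.1125]
eef_rot: [-0.379, 1.539, 0.385]
force: [-0.3, -1.2, 3.7]
opening: 0.002
```

>>> send_rows:
  moves:
    - [-1,0.8,0,0,0,0,0]
    - [-1,1.5,0,0,0,0,0]

```text
time_s: 15.03
position: [0.4511, 0.3095, 0.1106]
eef_rot: [-0.379, 1.54, 0.385]
force: [1.5, -0.2, 3.6]
opening: -0.0
```

>>> send_rows:
  moves:
    - [-1,0.8,0,0,0,0,0]
    - [-1,1.5,0,0,0,0,0]

```text
time_s: 15.2
position: [0.451, 0.3096, 0.109]
eef_rot: [-0.379, 1.54, 0.385]
force: [0.4, -1.1, 3.6]
opening: -0.0
```

>>> send_rows:
  moves:
    - [-1,0.8,0,0,0,0,0]
    - [-1,1.5,0,0,0,0,0]

```text
time_s: 15.37
position: [0.4509, 0.3095, 0.1074]
eef_rot: [-0.379, 1.54, 0.385]
force: [1.7, -0.4, 3.2]
opening: 0.001
```

>>> send_rows:
  moves:
    - [-1,0.8,0,0,0,0,0]
    - [-1,1.5,0,0,0,0,0]

```text
time_s: 15.53
position: [0.4509, 0.3095, 0.106]
eef_rot: [-0.379, 1.54, 0.385]
force: [1.0, -1.7, 3.8]
opening: -0.002
```

>>> send_rows:
  moves:
    - [-1,0.8,0,0,0,0,0]
    - [-1,1.5,0,0,0,0,0]

```text
time_s: 15.7
position: [0.4509, 0.3095, 0.1045]
eef_rot: [-0.379, 1.54, 0.385]
force: [1.0, -0.8, 3.9]
opening: -0.001
```

>>> send_rows:
  moves:
    - [-1,0.8,0,0,0,0,0]
    - [-1,1.5,0,0,0,0,0]

```text
time_s: 15.87
position: [0.451, 0.3096, 0.1031]
eef_rot: [-0.379, 1.54, 0.385]
force: [1.3, -1.9, 10.3]
opening: 0.002
```

>>> send_rows:
  moves:
    - [-1,0.5,0,0,0,0,0]
    - [-1,0.5,0,0,0,0,0]

```text
time_s: 16.03
position: [0.4513, 0.3098, 0.1031]
eef_rot: [-0.379, 1.539, 0.385]
force: [1.5, -2.0, 8.7]
opening: 0.004
```

>>> send_rows:
  moves:
    - [-1,0.8,0,0,0,0,0]
    - [-1,0.8,0,0,0,0,0]

```text
time_s: 16.2
position: [0.4518, 0.3102, 0.1031]
eef_rot: [-0.378, 1.538, 0.385]
force: [0.2, -2.4, 14.2]
opening: 0.005
```

>>> send_rows:
  moves:
    - [-1,0.8,0,0,0,0,0]
    - [-1,0.8,0,0,0,0,0]

```text
time_s: 16.37
position: [0.4522, 0.3107, 0.103]
eef_rot: [-0.378, 1.537, 0.385]
force: [-1.4, -2.3, 19.4]
opening: -0.001
```

Stop 1 is jammed: z holds at 0.103, about 19 mm of travel, at 19 N. The jammed stops are therefore 1 and 4, and the sound ones are 2 and 3. Before grasping, I measure the rail from the wrist camera.

>>> send_rows:
  moves:
    - [-1,-6,0,0,0,0,0]
    - [-1,-45,0,0,0,0,0]
    - [-1,-85,0,0,0,0,0]
    - [-1,-125,0,0,0,0,0]
    - [0,-160,0,0,0,0,0]

```text
time_s: 16.78
position: [0.4506, 0.3092, 0.2627]
eef_rot: [-0.379, 1.541, 0.386]
force: [0.7, 1.2, 0.0]
opening: 0.124
```

```bash
python3 plan.py .66 .06 .27 10
```

```text
t 16.78 pos [0.4506 0.3092 0.2627] jaw deg 28.0 F [0.7 1.2 0. ] op 0.124 q7 -0.45
shift [  -9.2 -318.2   68.1] turn [ 0.3133 -0.0038 -0.0047] rows>= 7.80692269667657
```

>>> send_rows:
  moves:
    - [0.2,-9,-38,8,0.04,0,0]
    - [0.2,-9,-76,16,0.08,0,0]
    - [0.2,-9,-115,24,0.12,0,0]
    - [0.2,-9,-154,33,0.16,0,0]
    - [0.2,-9,-193,41,0.2,0,0]
    - [0.2,-9,-232,50,0.24,0,0]
    - [0.2,-9,-272,58,0.28,0,0]
    - [0.2,-9,-305,65,0.313,0,0]
    - [0.2,-9,-318,68,0.313,0,0]
    - [0.2,-9,-318,68,0.313,0,0]
    - [0.2,-9,-318,68,0.313,0,0]
    - [0.2,-9,-318,68,0.313,0,0]

```text
time_s: 17.78
position: [0.6592, 0.062, 0.2679]
eef_rot: [-0.135, 1.572, 0.143]
force: [0.7, -0.1, -0.7]
opening: 0.597
```

```bash
cat > rail.py <<'E'
from h import *
import sys
tag=sys.argv[1]
m=viewer.camera_model('wrist'); im=viewer.grab_frame('wrist'); C=cut_out('rail','wrist'); S=cut_out('saddle','wrist')
print([(round(o['score'],2),np.round(o['point']).tolist(),int(o['mask'].sum())) for o in C],[(round(o['score'],2),np.round(o['point']).tolist()) for o in S])
ov=im.copy()
if C:
    ov[C[0]['mask']]=(ov[C[0]['mask']]*.6+np.array([0,90,0])).astype(np.uint8)
for o in S[:1]: print('saddle',ray(m,o['point'],.127)); 
r=(.6428,.051,np.deg2rad(-12.5))
P=xf(np.array([[a,b,.115] for a in(-.009,.009) for b in(-.18,.18)]),*r); q=proj(m,P).astype(int)
for i,j in((0,1),(2,3),(0,2),(1,3)): cv2.line(ov,tuple(q[i].tolist()),tuple(q[j].tolist()),(255,0,255),1)
cv2.imwrite(f'pics/rail_{tag}.png',ov); cv2.imwrite(f'pics/railraw_{tag}.png',im)
import pickle; pickle.dump((m,im,C,S),open('rail_%s.pkl'%tag,'wb'))
E
python3 rail.py a
```

```text
[(0.77, [343.0, 77.0], 7865), (0.51, [156.0, 280.0], 1559)] [(0.67, [287.0, 238.0])]
saddle [0.63421268 0.00678702 0.127     ]
```

View pics/rail_a.png

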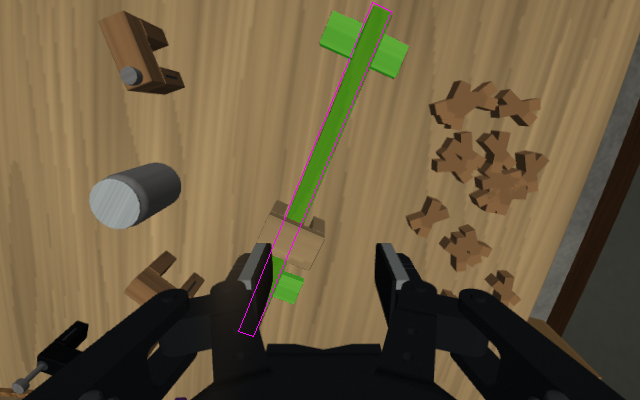

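```bash
python3 - <<'E'
import cv2
a=cv2.imread('pics/railraw_a.png'); cv2.imwrite('pics/rc.png',cv2.resize(a[0:290,220:440],None,fx=2,fy=2,interpolation=cv2.INTER_CUBIC))
E
```

```text
(no output)
```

View pics/rc.png

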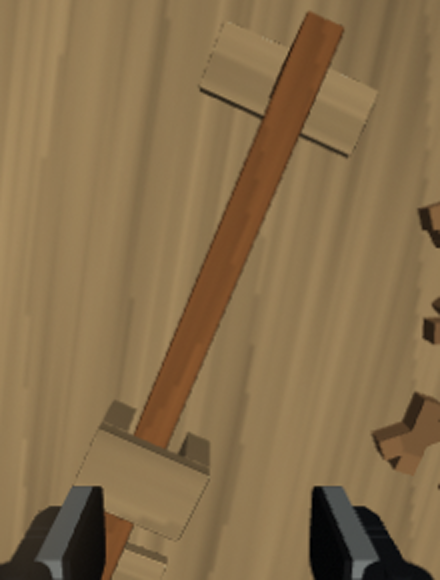

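```bash
python3 - <<'E'
from h import *
import pickle
m,im,C,S=pickle.load(open('rail_a.pkl','rb'))
b,g,r=[im[:,:,i].astype(int) for i in range(3)]
pts=[];ws=[]
for v in range(25,210,5):
    row=(r[v]>1.55*g[v])&(r[v]-b[v]>45); row[:250]=0;row[420:]=0
    u=np.nonzero(row)[0]
    if len(u)<10: continue
    a=ray(m,(u.min()-.5,v),.115);c=ray(m,(u.max()+.5,v),.115); pts.append((a+c)/2); ws.append(np.linalg.norm(a-c))
pts=np.array(pts);print(len(pts),np.round(np.array(ws)*1000,1))
l=cv2.fitLine(pts[:,:2].astype(np.float32),cv2.DIST_HUBER,0,.01,.01).ravel(); 
d=l[:2]*np.sign(l[1]); print('dir deg',np.rad2deg(np.arctan2(d[1],d[0])),'width perp',np.median(ws)*np.sin(np.arctan2(d[1],d[0])))
c0=np.array([.6428,.051]); c=l[2:]+d*((c0-l[2:])@d); print('line pt nearest rail centre',c,'shift',c-c0)
e=[ray(m,p,.115)[:2] for p in((373,5),(391,14))]; ee=np.mean(e,0);print('end',ee,'-> centre',ee-.18*d)
s=ray(m,(291,242),.127)[:2]; print('saddle along',(s-(ee-.18*d))@d)
print('s=.04',ee-.14*d,'s=.12',ee-.06*d)
E
python3 plan.py .4705 .2904 .10 45.9
```

```text
37 [18.2 19.1 19.2 18.4 19.3 18.5 19.5 17.7 18.7 18.8 18.8 18.  18.1 18.1
 18.2 18.3 18.3 18.4 18.5 17.6 17.7 17.7 17.8 18.8 18.9 19.  19.1 18.2
 18.3 18.4 18.4 18.5 17.6 18.7 18.8 17.9 18. ]
dir deg 77.472984 width perp 0.01795352477658033
line pt nearest rail centre [0.64403093 0.0507265 ] shift [ 0.00123093 -0.0002735 ]
end [0.6824182  0.22505084] -> centre [0.64337623 0.04933595]
saddle along -0.04552589404223132
s=.04 [0.65205223 0.08838371] s=.12 [0.66940421 0.16647921]
t 17.93 pos [0.6595 0.0619 0.2686] jaw deg 10.1 F [ 0.9 -0.6 -0.2] op 0.599 q7 -0.22
shift [ 170.2  257.5 -145.2] turn [-0.624  -0.0022 -0.0052] rows>= 8.180764696011195
```

```bash
python3 plan.py .50 .262 .25 45.9
```

```text
t 17.93 pos [0.6595 0.0619 0.2686] jaw deg 10.1 F [ 0.9 -0.6 -0.2] op 0.599 q7 -0.22
shift [  20.   225.  -121.7] turn [-0.624  -0.0022 -0.0052] rows>= 6.1536873022313685
```

>>> send_rows:
  moves:
    - [0.3,0,36,-20,-0.1,0,-0.005]
    - [0.3,0,72,-40,-0.2,0,-0.005]
    - [0.3,0,108,-60,-0.3,0,-0.005]
    - [0.3,10,144,-80,-0.4,0,-0.005]
    - [0.3,20,180,-100,-0.5,0,-0.005]
    - [0.3,20,216,-118,-0.6,0,-0.005]
    - [0.3,20,225,-122,-0.624,0,-0.005]
    - [0.3,20,225,-122,-0.624,0,-0.005]
    - [0.3,20,225,-122,-0.624,0,-0.005]
    - [0.3,20,225,-122,-0.624,0,-0.005]

```text
time_s: 18.77
position: [0.502, 0.2594, 0.2497]
eef_rot: [-0.624, 1.482, 0.621]
force: [0.7, 0.2, 0.5]
opening: 0.651
```

```bash
python3 wl.py 1 s1b
```

```text
t 18.7667 pos [0.502  0.2594 0.2497]
[(0.97, [12.0, 346.0], 671), (0.95, [323.0, 135.0], 2179), (0.94, [46.0, 370.0], 716), (0.73, [97.0, 332.0], 224), (0.64, [217.0, 199.0], 2850)] expect [320. 135.]
pin [(0.57, [206.0, 228.0], [0.4518, 0.1324])]
fit [0.4708 0.2901] 135.4 20.1 cost 0.085
pin at [0.4523 0.3083 0.08  ]
```

View pics/w_s1b.png

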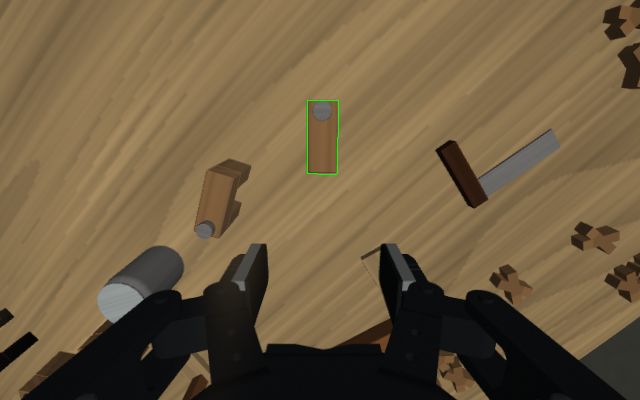

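```bash
python3 plan.py .4708 .2901 .056 45.4
```

```text
t 18.92 pos [0.5022 0.259  0.2495] jaw deg 45.6 F [-0.1 -0.8 -0.4] op 0.649 q7 -0.06
shift [193.5  44.3   0.7] turn [ 0.0027 -0.0026  0.0001] rows>= 4.759342183860846
```

>>> send_rows:
  moves:
    - [0.3,35,22,0.5,0.003,-0.003,0]
    - [0.3,70,44,0.7,0.003,-0.003,0]
    - [0.3,105,44,0.7,0.003,-0.003,0]
    - [0.3,135,44,0.7,0.003,-0.003,0]
    - [0.3,150,44,0.7,0.003,-0.003,0]
    - [0.3,165,44,0.7,0.003,-0.003,0]
    - [0.3,180,44,0.7,0.003,-0.003,0]
    - [0.3,188,44,0.7,0.003,-0.003,0]
    - [0.3,193.5,44,0.7,0.003,-0.003,0]
    - [0.3,193.5,44,0.7,0.003,-0.003,0]
  squeeze: 40

```text
time_s: 19.75
position: [0.4699, 0.2905, 0.0553]
eef_rot: [-0.621, 1.481, 0.621]
force: [0.2, -0.1, 0.8]
opening: 0.65
```

```bash
python3 - <<'E'
from h import *
s=observe();print(s['position'],s['force'],s['opening'])
cv2.imwrite('pics/g1.png',viewer.grab_frame('wrist'))
b=viewer.grab_frame('scene');cv2.imwrite('pics/g1s.png',cv2.resize(b[150:320,330:530],None,fx=3.5,fy=3.5))
E
```

```text
[0.4698848  0.29053144 0.05525444] [ 0.19018792 -0.10925939  0.77199177] 0.6502711976744331
```

View pics/g1.png

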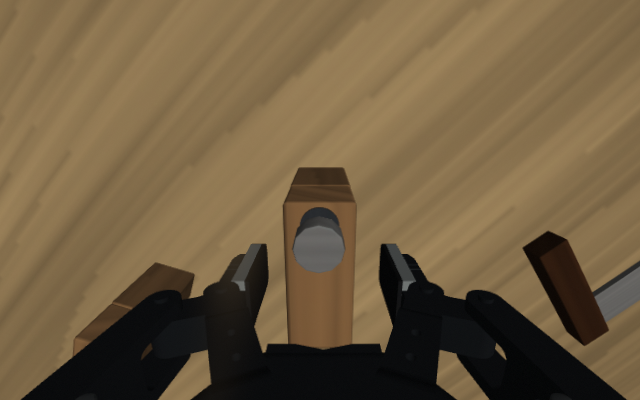

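View pics/g1s.png

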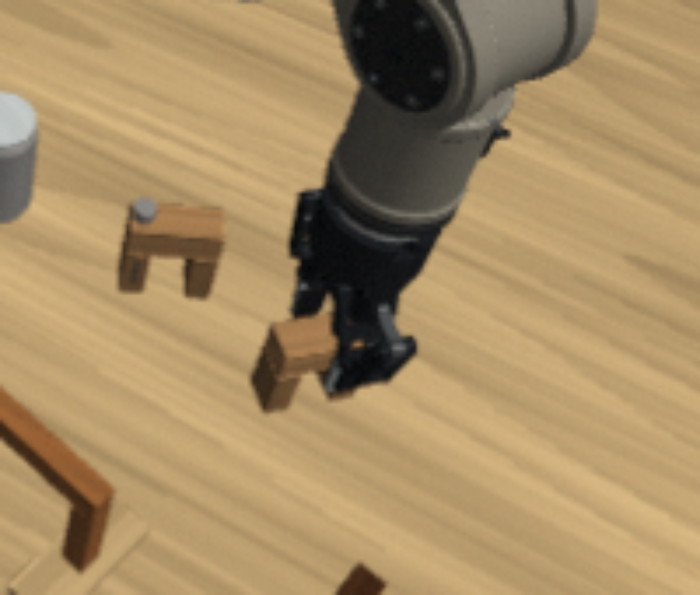

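The wrist picture shows the crown centred between the pads (columns 283–356), with the knob at (319,245) clear of the fingers. I close the gripper and lift.

>>> send_rows:
  moves:
    - [-1,0,0,0,0,0,0]
    - [-1,0,0,0,0,0,0]
    - [-1,0,0,0,0,0,0]
    - [-1,0,0,0,0,0,0]
    - [-1,0,0,0,0,0,0]
    - [-1,0,0,0,0,0,0]
  squeeze: 40

```text
time_s: 20.35
position: [0.4701, 0.2912, 0.057]
eef_rot: [-0.621, 1.479, 0.621]
force: [-1.0, -1.9, 5.4]
opening: 0.34
```

>>> send_rows:
  moves:
    - [-1,-5,0,0,0,0,0]
    - [-1,-15,0,0,0,0,0]
    - [-1,-40,0,0,0,0,0]
    - [-1,-75,0,0,0,0,0]
    - [-1,-110,0,0,0,0,0]
    - [-1,-140,0,0,0,0,0]
    - [-1,-150,0,0,0,0,0]
    - [-1,-150,0,0,0,0,0]

```text
time_s: 21.02
position: [0.4712, 0.2924, 0.2093]
eef_rot: [-0.62, 1.473, 0.622]
force: [0.6, 0.5, -1.9]
opening: 0.347
```

```bash
python3 - <<'E'
from h import *
cv2.imwrite('pics/g2.png',viewer.grab_frame('wrist'))
b=viewer.grab_frame('scene');cv2.imwrite('pics/g2s.png',cv2.resize(b[110:320,330:530],None,fx=2.8,fy=2.8))
E
python3 plan.py .6698 .1666 .206 77.5
```

```text
t 21.12 pos [0.4695 0.2904 0.2053] jaw deg 45.5 F [-0.1 -0.1 -3. ] op 0.342 q7 -0.17
shift [  -0.7 -229.7   51.9] turn [-5.58e-01 -4.00e-04 -0.00e+00] rows>= 5.646441701184744
```

View pics/g2.png

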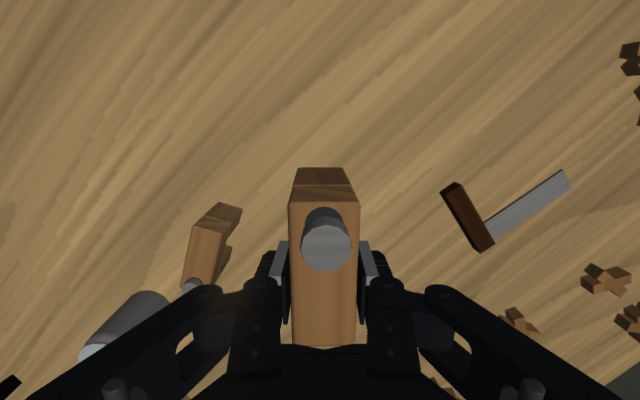

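View pics/g2s.png

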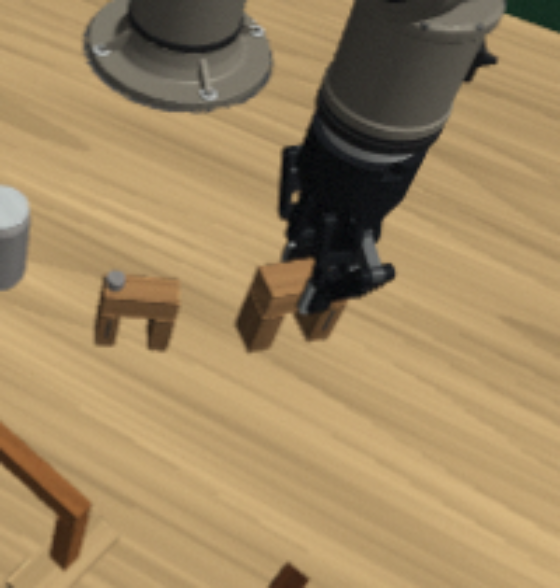

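>>> send_rows:
  moves:
    - [-1,0,-37,8,-0.09,0,0]
    - [-1,0,-75,17,-0.18,0,0]
    - [-1,0,-113,26,-0.27,0,0]
    - [-1,0,-151,34,-0.37,0,0]
    - [-1,0,-189,43,-0.46,0,0]
    - [-1,0,-220,50,-0.54,0,0]
    - [-1,0,-229,53,-0.558,0,0]
    - [-1,0,-229,53,-0.558,0,0]
    - [-1,0,-229,53,-0.558,0,0]
    - [-1,0,-229,53,-0.558,0,0]

```text
time_s: 21.95
position: [0.6685, 0.1699, 0.2043]
eef_rot: [-1.047, 1.306, 1.051]
force: [-0.2, 0.4, -1.4]
opening: 0.345
```

```bash
python3 - <<'E'
from h import *
m=viewer.camera_model('wrist'); im=viewer.grab_frame('wrist')
b=viewer.grab_frame('scene');cv2.imwrite('pics/g3s.png',cv2.resize(b[150:330,240:440],None,fx=3,fy=3))
d=np.array([.2167,.9763]);c=np.array([.6437,.0494]);n=np.array([d[1],-d[0]])
P=[list(c+d*s+n*w)+[.115] for s in(-.18,.18) for w in(-.009,.009)]
q=proj(m,P).astype(int);ov=im.copy()
for i,j in((0,2),(1,3),(2,3)): cv2.line(ov,tuple(q[i].tolist()),tuple(q[j].tolist()),(255,0,255),1)
cv2.imwrite('pics/g3.png',ov)
E
python3 plan.py .6688 .1668 .128 77.5
```

```text
t 22.05 pos [0.6688 0.1702 0.2055] jaw deg 77.7 F [ 0.1  0.3 -1.8] op 0.347 q7 0.65
shift [77.5 -0.8 -3.3] turn [ 0.0029  0.0004 -0.0012] rows>= 1.860103272423429
```

View pics/g3.png

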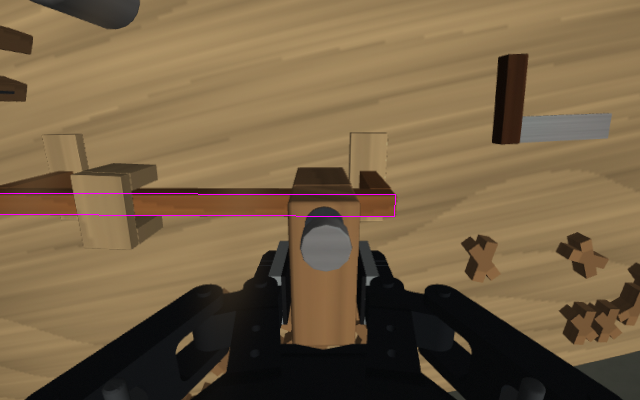

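View pics/g3s.png

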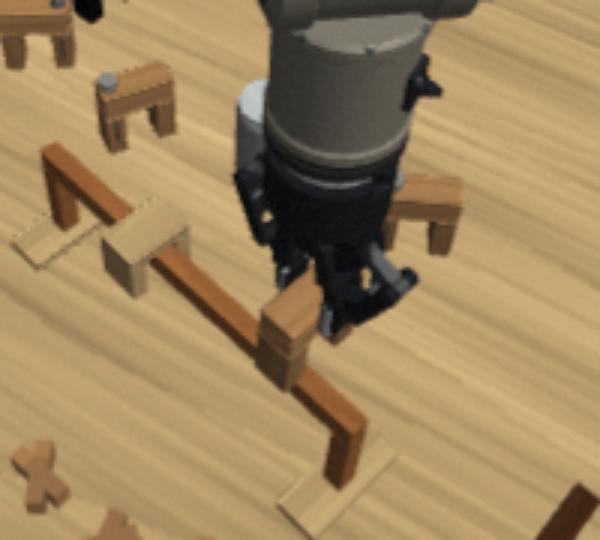

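The bar outline matches the picture, and the stop sits squarely over the bar. I lower in stages.

>>> send_rows:
  moves:
    - [-1,10,-1,-3,0.003,0,0]
    - [-1,24,-1,-3,0.003,0,0]
    - [-1,38,-1,-3,0.003,0,0]
    - [-1,46,-1,-3,0.003,0,0]

```text
time_s: 22.38
position: [0.6694, 0.1647, 0.1568]
eef_rot: [-1.045, 1.309, 1.047]
force: [-0.1, -0.1, -2.3]
opening: 0.343
```

>>> send_rows:
  moves:
    - [-1,8,0,0,0,0,0]
    - [-1,16,0,0,0,0,0]
    - [-1,24,0,0,0,0,0]
    - [-1,28,0,0,0,0,0]
    - [-1,30,0,0,0,0,0]

```text
time_s: 22.8
position: [0.6705, 0.1655, 0.1291]
eef_rot: [-1.044, 1.306, 1.046]
force: [-0.2, 0.7, -1.4]
opening: 0.343
```

```bash
python3 plan.py .6688 .1668 .1205 77.5; python3 - <<'E'
from h import *
b=viewer.grab_frame('scene');cv2.imwrite('pics/g4s.png',cv2.resize(b[180:330,260:440],None,fx=4,fy=4))
E
```

```text
t 22.8 pos [0.6705 0.1655 0.1291] jaw deg 77.4 F [-0.2  0.7 -1.4] op 0.343 q7 0.61
shift [8.7 2.  0.9] turn [-0.0025  0.0003 -0.0007] rows>= 0.21398476347532389
```

View pics/g4s.png

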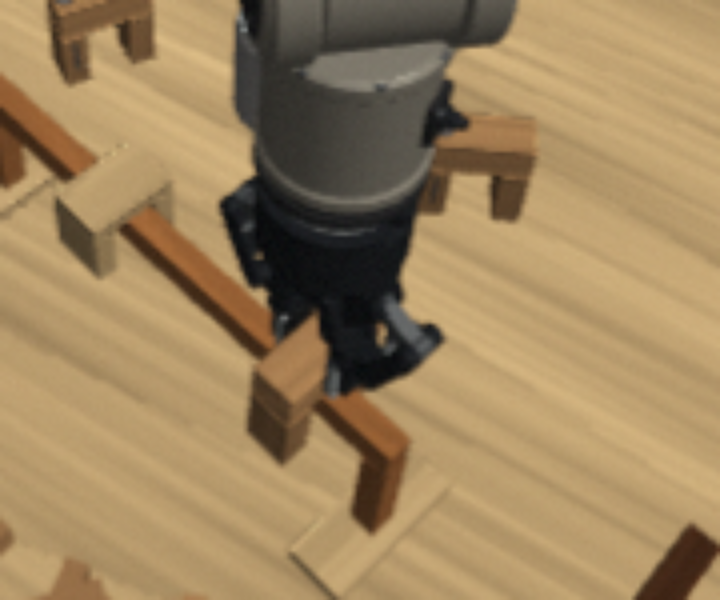

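Astride the bar with no contact yet. Final lowering in small steps.

>>> send_rows:
  moves:
    - [-1,2,1,0,0,0,0]
    - [-1,4,1.5,0,0,0,0]
    - [-1,6,2,0,0,0,0]

```text
time_s: 23.1
position: [0.669, 0.1662, 0.1244]
eef_rot: [-1.045, 1.304, 1.045]
force: [0.1, -0.7, -1.4]
opening: 0.345
```

>>> send_rows:
  moves:
    - [-1,1,0,0,0,0,0]
    - [-1,1,0,0,0,0,0]

```text
time_s: 23.27
position: [0.6687, 0.1659, 0.1229]
eef_rot: [-1.045, 1.305, 1.045]
force: [-0.2, -0.2, -1.9]
opening: 0.346
```

>>> send_rows:
  moves:
    - [-1,1,0,0,0,0,0]
    - [-1,1.5,0,0,0,0,0]

```text
time_s: 23.43
position: [0.6691, 0.166, 0.1221]
eef_rot: [-1.045, 1.305, 1.045]
force: [-0.8, -1.4, 3.2]
opening: 0.346
```

>>> send_rows:
  moves:
    - [-1,0.7,0,0,0,0,0]
    - [-1,0.7,0,0,0,0,0]

```text
time_s: 23.6
position: [0.6691, 0.1661, 0.122]
eef_rot: [-1.045, 1.305, 1.044]
force: [-2.3, -1.9, 4.9]
opening: 0.344
```

Contact at z 0.122 with 5 N, so the crown rests on the bar. I release and rise.

>>> send_rows:
  moves:
    - [0.2,0,0,0,0,0,0]
    - [0.2,0,0,0,0,0,0]
    - [0.2,0,0,0,0,0,0]
    - [0.2,0,0,0,0,0,0]
    - [0.2,-5,0,0,0,0,0]
    - [0.2,-20,0,0,0,0,0]
    - [0.2,-50,0,0,0,0,0]
    - [0.2,-90,0,0,0,0,0]
    - [0.2,-130,0,0,0,0,0]
    - [0.2,-130,0,0,0,0,0]

```text
time_s: 24.43
position: [0.6722, 0.1689, 0.2619]
eef_rot: [-1.046, 1.291, 1.04]
force: [1.5, 1.4, 0.5]
opening: 0.6
```

```bash
python3 - <<'E'
from h import *
im=viewer.grab_frame('wrist'); b=viewer.grab_frame('scene');cv2.imwrite('pics/h1s.png',cv2.resize(b[180:330,260:440],None,fx=4,fy=4));cv2.imwrite('pics/h1.png',im)
E
python3 plan.py .467 -.309 .25 36.5
```

```text
t 24.53 pos [0.6699 0.1669 0.2548] jaw deg 77.4 F [-0.1 -0.5 -0.6] op 0.596 q7 0.68
shift [   2.5   93.8 -508.8] turn [0.713  0.0052 0.0035] rows>= 12.407803238890692
```

View pics/h1s.png

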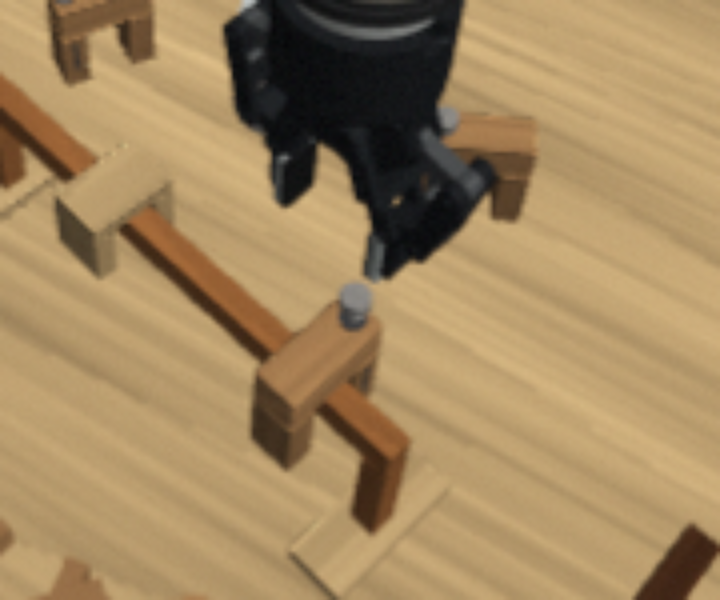

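View pics/h1.png

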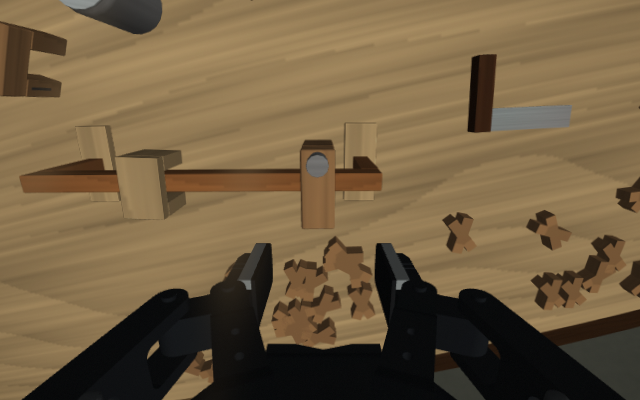

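Stop 1 hangs flat astride the bar (wrist picture, around (318,185)), and the saddle at (142,185) hasn't moved. Now on to stop 4.

>>> send_rows:
  moves:
    - [0.3,0,7,-38,0.06,0.005,0.003]
    - [0.3,0,14,-77,0.12,0.005,0.003]
    - [0.3,0,21,-117,0.18,0.005,0.003]
    - [0.3,0,29,-157,0.24,0.005,0.003]
    - [0.3,0,36,-197,0.3,0.005,0.003]
    - [0.3,0,44,-237,0.36,0.005,0.003]
    - [0.3,0,51,-277,0.42,0.005,0.003]
    - [0.3,0,58,-317,0.48,0.005,0.003]
    - [0.3,0,66,-357,0.54,0.005,0.003]
    - [0.3,0,73,-397,0.6,0.005,0.003]
    - [0.3,0,81,-437,0.66,0.005,0.003]
    - [0.3,0,88,-477,0.713,0.005,0.003]
    - [0.3,2,92,-505,0.713,0.005,0.003]
    - [0.3,2,94,-509,0.713,0.005,0.003]
    - [0.3,2,94,-509,0.713,0.005,0.003]
    - [0.3,2,94,-509,0.713,0.005,0.003]

```text
time_s: 25.87
position: [0.4655, -0.3092, 0.248]
eef_rot: [-0.499, 1.518, 0.5]
force: [0.8, 1.3, -0.1]
opening: 0.653
```

```bash
python3 wl.py 4 s4c; python3 wl.py 4 s4d
```

```text
t 25.8667 pos [ 0.4655 -0.3092  0.248 ]
[(0.98, [437.0, 40.0], 3949), (0.98, [271.0, 237.0], 2707), (0.88, [326.0, 148.0], 2115), (0.87, [238.0, 78.0], 3445), (0.63, [629.0, 22.0], 302)] expect [325. 144.]
pin [(0.55, [324.0, 122.0], [0.4316, -0.2599]), (0.17, [422.0, 50.0], [0.4644, -0.1532])]
fit [ 0.4493 -0.2808] 127.3 12.2 cost 0.103
pin at [ 0.4335 -0.2601  0.08  ]
t 26.0167 pos [ 0.4665 -0.3081  0.2485]
[(0.98, [326.0, 145.0], 2131), (0.83, [238.0, 74.0], 3283), (0.68, [438.0, 39.0], 3864), (0.64, [270.0, 238.0], 2717)] expect [324. 144.]
pin []
fit [ 0.4491 -0.2799] 127.0 11.3 cost 0.092
pin at [ 0.4335 -0.2591  0.08  ]
```

View pics/w_s4d.png

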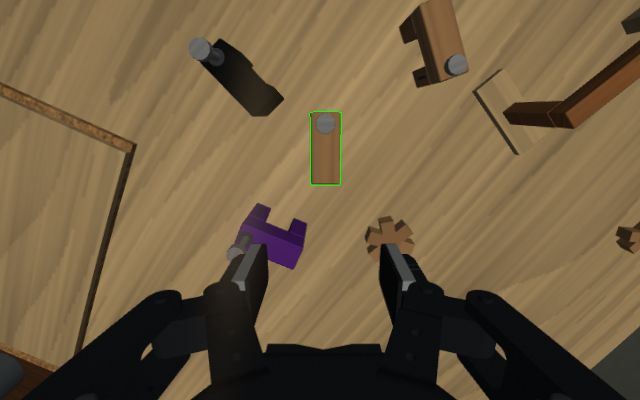

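```bash
python3 plan.py .4491 -.2801 .0565 37; python3 - <<'E'
from h import *
m=viewer.camera_model('wrist')
for p in((237,250),(200,50)):
    k=ray(m,p,.12)[:2]; v=k-np.array([.4491,-.2801]); a=np.deg2rad(37); print(k,'along jaw',v@[np.cos(a),np.sin(a)],'along y',v@[-np.sin(a),np.cos(a)])
E
```

```text
t 26.17 pos [ 0.4662 -0.309   0.2486] jaw deg 36.6 F [-0.  -0.4 -0.2] op 0.649 q7 0.9
shift [192.1  33.1   4.4] turn [-0.0066 -0.0048 -0.0015] rows>= 4.675414606723649
[ 0.43542315 -0.40460319] along jaw -0.08585070492200327 along y -0.09120173777869572
[ 0.31580872 -0.27289056] along jaw -0.1021124019699155 along y 0.08597440898536039
```

The picture shows stop 4 at (326,148), brown and squarely between the fingers. The black (235,75) and purple (270,235) look-alikes stay more than 85 mm clear of the fingers.

>>> send_rows:
  moves:
    - [0.3,35,17,2,-0.007,-0.005,0]
    - [0.3,70,33,4,-0.007,-0.005,0]
    - [0.3,105,33,4,-0.007,-0.005,0]
    - [0.3,135,33,4,-0.007,-0.005,0]
    - [0.3,150,33,4,-0.007,-0.005,0]
    - [0.3,165,33,4,-0.007,-0.005,0]
    - [0.3,180,33,4,-0.007,-0.005,0]
    - [0.3,188,33,4,-0.007,-0.005,0]
    - [0.3,192,33,4,-0.007,-0.005,0]
    - [0.3,192,33,4,-0.007,-0.005,0]

```text
time_s: 27.0
position: [0.4482, -0.2812, 0.056]
eef_rot: [-0.503, 1.512, 0.507]
force: [-0.4, 0.0, -0.1]
opening: 0.65
```

```bash
python3 plan.py .4491 -.2801 .0565 37;python3 - <<'E'
from h import *
cv2.imwrite('pics/k1.png',viewer.grab_frame('wrist'))
E
```

```text
t 27.0 pos [ 0.4482 -0.2812  0.056 ] jaw deg 36.9 F [-0.4  0.  -0.1] op 0.65 q7 0.71
shift [-0.5  0.3  1.4] turn [-0.0012 -0.0002 -0.0025] rows>= 0.03528946863081542
```

View pics/k1.png

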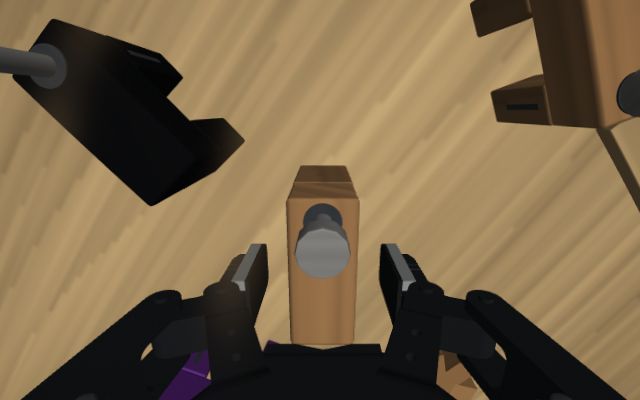

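Stop 4's crown is centred between the pads (columns 287–359), with the knob at (322,252). I close and lift.

>>> send_rows:
  moves:
    - [-1,0,0,0,0,0,0]
    - [-1,0,0,0,0,0,0]
    - [-1,0,0,0,0,0,0]
    - [-1,0,0,0,0,0,0]
    - [-1,0,0,0,0,0,0]
    - [-1,0,0,0,0,0,0]
  squeeze: 40

```text
time_s: 27.55
position: [0.4488, -0.282, 0.0575]
eef_rot: [-0.504, 1.511, 0.504]
force: [-1.1, 0.6, 6.9]
opening: 0.343
```

>>> send_rows:
  moves:
    - [-1,-5,0,0,0,0,0]
    - [-1,-15,0,0,0,0,0]
    - [-1,-40,0,0,0,0,0]
    - [-1,-75,0,0,0,0,0]
    - [-1,-110,0,0,0,0,0]
    - [-1,-145,0,0,0,0,0]
    - [-1,-160,0,0,0,0,0]
    - [-1,-160,0,0,0,0,0]

```text
time_s: 28.22
position: [0.4506, -0.2825, 0.2211]
eef_rot: [-0.508, 1.507, 0.5]
force: [0.0, 0.3, -3.5]
opening: 0.338
```

```bash
python3 plan.py .6517 .0885 .216 77.5; python3 - <<'E'
from h import *
cv2.imwrite('pics/k2.png',viewer.grab_frame('wrist'))
E
```

```text
t 28.22 pos [ 0.4506 -0.2825  0.2211] jaw deg 36.9 F [ 0.   0.3 -3.5] op 0.338 q7 0.87
shift [  5.  175.9 383.6] turn [-7.086e-01  3.000e-04  6.400e-03] rows>= 10.120777878647052
```

View pics/k2.png

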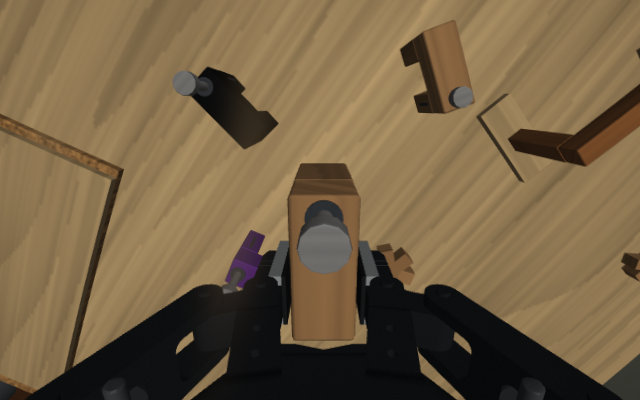

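>>> send_rows:
  moves:
    - [-1,0,16,35,-0.065,0,0]
    - [-1,0,32,70,-0.13,0,0]
    - [-1,0,48,105,-0.195,0,0]
    - [-1,0,64,141,-0.26,0,0]
    - [-1,0,81,176,-0.325,0,0]
    - [-1,0,97,212,-0.39,0,0]
    - [-1,0,113,247,-0.455,0,0]
    - [-1,0,130,283,-0.52,0,0]
    - [-1,0,146,318,-0.585,0,0]
    - [-1,0,162,353,-0.65,0,0]
    - [-1,0,172,375,-0.709,0,0]
    - [-1,0,176,384,-0.709,0,0]
    - [-1,0,176,384,-0.709,0,0]
    - [-1,0,176,384,-0.709,0,0]
    - [-1,0,176,384,-0.709,0,0]

```text
time_s: 29.52
position: [0.649, 0.0873, 0.2152]
eef_rot: [-1.045, 1.308, 1.047]
force: [-0.2, -0.4, -3.1]
opening: 0.346
```

```bash
python3 - <<'E'
from h import *
m=viewer.camera_model('wrist'); im=viewer.grab_frame('wrist')
b=viewer.grab_frame('scene');cv2.imwrite('pics/k3s.png',cv2.resize(b[150:330,240:440],None,fx=3,fy=3))
d=np.array([.2167,.9763]);c=np.array([.6437,.0494]);n=np.array([d[1],-d[0]])
P=[list(c+d*s+n*w)+[.115] for s in(-.18,.18) for w in(-.009,.009)]
q=proj(m,P).astype(int);ov=im.copy()
for i,j in((0,2),(1,3),(2,3)): cv2.line(ov,tuple(q[i].tolist()),tuple(q[j].tolist()),(255,0,255),1)
cv2.imwrite('pics/k3.png',ov)
E
python3 plan.py .6528 .0884 .128 77.5
```

```text
t 29.62 pos [0.6494 0.0872 0.2161] jaw deg 77.4 F [-0.2 -1.7 -3.3] op 0.343 q7 0.76
shift [88.1 -3.2  2. ] turn [-0.0023 -0.0008 -0.0018] rows>= 2.114254838672842
```

View pics/k3.png

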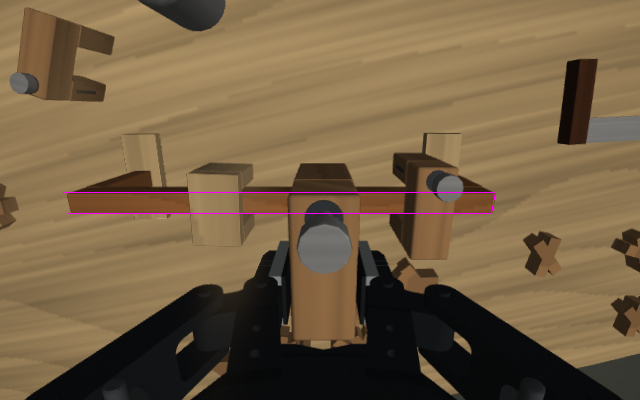

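View pics/k3s.png

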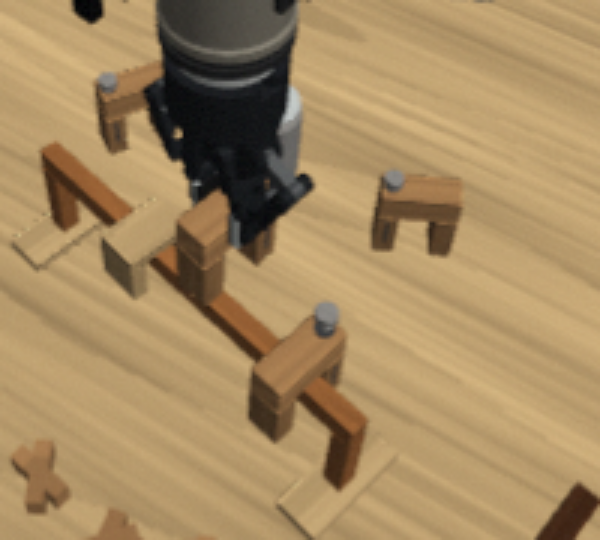

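The view agrees with the bar outline, but stop 1's knob at (445,186) is close to where the finger linkage would come down. I'll use the free stretch on the other side of the saddle instead, at about −120 mm along the bar.

```bash
python3 plan.py .6183 -.0679 .214 77.5
```

```text
t 29.62 pos [0.6494 0.0872 0.2161] jaw deg 77.4 F [-0.2 -1.7 -3.3] op 0.343 q7 0.76
shift [   2.2   -3.6 -158.1] turn [-0.0023 -0.0008 -0.0018] rows>= 3.7938005325957276
```

>>> send_rows:
  moves:
    - [-1,0,-1,-35,-0.002,0,0]
    - [-1,0,-2,-75,-0.002,0,0]
    - [-1,0,-3,-115,-0.002,0,0]
    - [-1,0,-3.6,-145,-0.002,0,0]
    - [-1,0,-3.6,-158,-0.002,0,0]
    - [-1,0,-3.6,-158,-0.002,0,0]
    - [-1,0,-3.6,-158,-0.002,0,0]
    - [-1,0,-3.6,-158,-0.002,0,0]

```text
time_s: 30.28
position: [0.6191, -0.0643, 0.217]
eef_rot: [-1.048, 1.302, 1.051]
force: [0.4, 0.7, -3.4]
opening: 0.344
```

```bash
python3 - <<'E'
from h import *
m=viewer.camera_model('wrist'); im=viewer.grab_frame('wrist')
b=viewer.grab_frame('scene');cv2.imwrite('pics/k4s.png',cv2.resize(b[130:310,220:420],None,fx=3,fy=3))
d=np.array([.2167,.9763]);c=np.array([.6437,.0494]);n=np.array([d[1],-d[0]])
P=[list(c+d*s+n*w)+[.115] for s in(-.18,.18) for w in(-.009,.009)]
q=proj(m,P).astype(int);ov=im.copy()
for i,j in((0,2),(1,3),(2,3)): cv2.line(ov,tuple(q[i].tolist()),tuple(q[j].tolist()),(255,0,255),1)
cv2.imwrite('pics/k4.png',ov)
E
python3 plan.py .6183 -.0679 .128 77.5
```

```text
t 30.38 pos [ 0.6193 -0.0635  0.217 ] jaw deg 77.8 F [ 0.9  0.9 -2.9] op 0.345 q7 1.01
shift [88.9  0.  -4.7] turn [ 0.0049  0.002  -0.0007] rows>= 2.1358635999264752
```

View pics/k4.png

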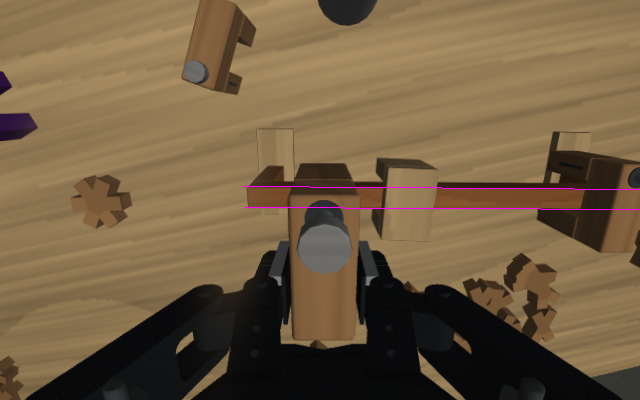

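View pics/k4s.png

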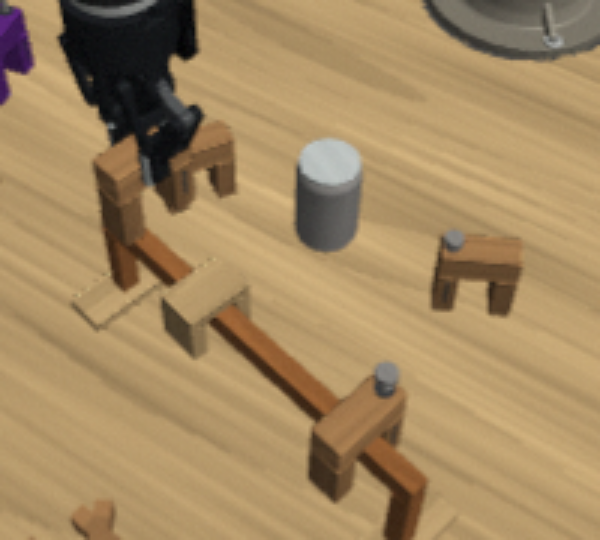

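The outline matches the bar, the stop is squarely over it, and the saddle is clear to the right at (405,200). I lower it.

>>> send_rows:
  moves:
    - [-1,12,0,-3,0.004,0,0]
    - [-1,28,0,-3,0.004,0,0]
    - [-1,44,0,-3,0.004,0,0]
    - [-1,52,0,-3,0.004,0,0]

```text
time_s: 30.72
position: [0.6172, -0.0679, 0.1618]
eef_rot: [-1.044, 1.307, 1.05]
force: [-0.8, 0.0, -2.8]
opening: 0.341
```

```bash
python3 plan.py .6183 -.0679 .128 77.5
```

```text
t 30.72 pos [ 0.6172 -0.0679  0.1618] jaw deg 77.5 F [-0.8  0.  -2.8] op 0.341 q7 0.97
shift [33.8 -1.2  0.3] turn [-0.0005  0.0005 -0.0043] rows>= 0.8100479203276426
```

>>> send_rows:
  moves:
    - [-1,8,-0.5,0,0,0,0]
    - [-1,16,-1,0,0,0,0]
    - [-1,24,-1,0,0,0,0]
    - [-1,30,-1,0,0,0,0]
    - [-1,34,-1,0,0,0,0]

```text
time_s: 31.13
position: [0.6194, -0.0686, 0.1299]
eef_rot: [-1.044, 1.305, 1.047]
force: [0.0, 0.3, -3.1]
opening: 0.342
```

>>> send_rows:
  moves:
    - [-1,1,0,0,0,0,0]
    - [-1,2,0,0,0,0,0]

```text
time_s: 31.3
position: [0.6196, -0.0686, 0.1287]
eef_rot: [-1.045, 1.305, 1.047]
force: [0.3, 0.1, -3.8]
opening: 0.346
```

>>> send_rows:
  moves:
    - [-1,1,0,0,0,0,0]
    - [-1,1.5,0,0,0,0,0]

```text
time_s: 31.47
position: [0.6197, -0.0686, 0.1274]
eef_rot: [-1.045, 1.305, 1.046]
force: [0.9, 0.4, -2.7]
opening: 0.343
```

>>> send_rows:
  moves:
    - [-1,1,0,0,0,0,0]
    - [-1,2,0,0,0,0,0]
    - [-1,3,0,0,0,0,0]

```text
time_s: 31.72
position: [0.6195, -0.0686, 0.1242]
eef_rot: [-1.045, 1.305, 1.047]
force: [-0.5, 0.1, -2.8]
opening: 0.347
```

>>> send_rows:
  moves:
    - [-1,1,0,0,0,0,0]
    - [-1,1.5,0,0,0,0,0]

```text
time_s: 31.88
position: [0.6194, -0.0686, 0.1226]
eef_rot: [-1.045, 1.305, 1.047]
force: [-1.6, 1.3, 2.4]
opening: 0.345
```

>>> send_rows:
  moves:
    - [-1,0.5,0,0,0,0,0]
    - [-1,0.7,0,0,0,0,0]

```text
time_s: 32.05
position: [0.6195, -0.0686, 0.1226]
eef_rot: [-1.045, 1.305, 1.047]
force: [-4.0, -0.7, 5.2]
opening: 0.341
```

>>> send_rows:
  moves:
    - [0.15,0,0,0,0,0,0]
    - [0.15,0,0,0,0,0,0]
    - [0.15,0,0,0,0,0,0]
    - [0.15,0,0,0,0,0,0]
    - [0.15,-5,0,0,0,0,0]
    - [0.15,-20,0,0,0,0,0]
    - [0.15,-50,0,0,0,0,0]
    - [0.15,-90,0,0,0,0,0]
    - [0.15,-130,0,0,0,0,0]
    - [0.15,-170,0,0,0,0,0]
    - [0.15,-170,0,0,0,0,0]

```text
time_s: 32.97
position: [0.6236, -0.0671, 0.3024]
eef_rot: [-1.051, 1.294, 1.038]
force: [1.4, 1.6, 0.3]
opening: 0.571
```

```bash
python3 - <<'E'
from h import *
print(observe()['time_s'],observe()['force'])
im=viewer.grab_frame('wrist'); b=viewer.grab_frame('scene');cv2.imwrite('pics/z1s.png',cv2.resize(b[110:310,200:460],None,fx=3,fy=3));cv2.imwrite('pics/z1.png',im)
cv2.imwrite('pics/z1t.png',viewer.grab_frame('top'))
E
```

```text
32.9667 [1.35743475 1.62157332 0.31494368]
```

View pics/z1s.png

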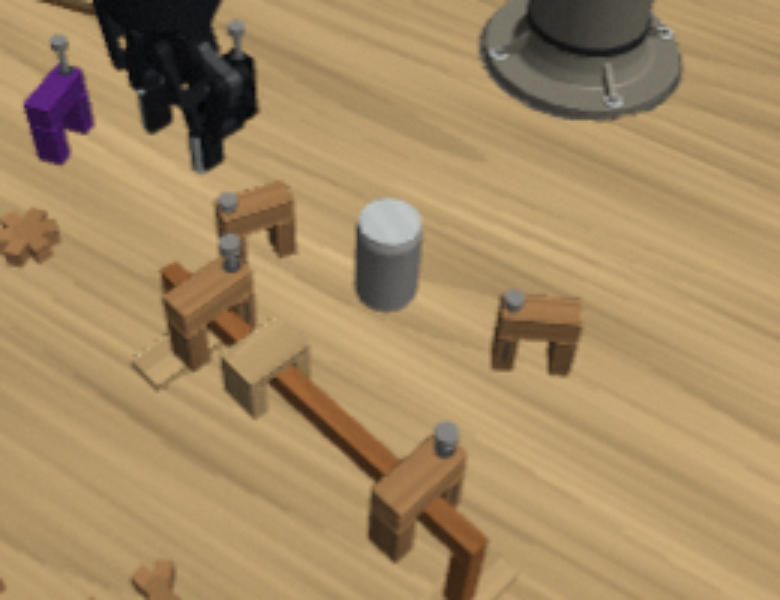

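View pics/z1.png

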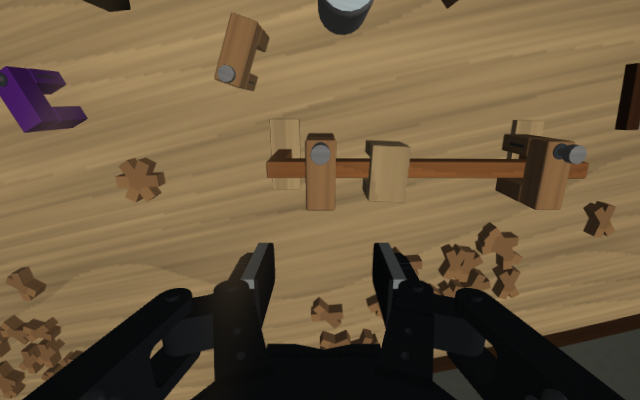

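Both jammed stops hang flat, at wrist pixels (320,172) and (545,172). Stops 2 and 3 stand with their knobs down on the crown, and the saddle, tin and offcut are as before. I let the arm settle, then hand in.

>>> send_rows:
  moves:
    - [0.15,0,0,0,0,0,0]
    - [0.15,0,0,0,0,0,0]
    - [0.15,0,0,0,0,0,0]
    - [0.15,0,0,0,0,0,0]
    - [0.15,0,0,0,0,0,0]
    - [0.15,0,0,0,0,0,0]

```text
time_s: 33.62
position: [0.6195, -0.0687, 0.2915]
eef_rot: [-1.044, 1.305, 1.048]
force: [1.0, 0.9, -0.9]
opening: 0.575
```

```bash
python3 - <<'E'
from h import *
a=cv2.imread('pics/z1s.png'); b=viewer.grab_frame('scene'); c=cv2.resize(b[110:310,200:460],None,fx=3,fy=3)
print('max change in rail area',cv2.absdiff(a,c)[250:,100:560].max(), observe()['time_s'])
print(job.finish_job())
E
```

```text
max change in rail area 8 33.6667
the job is handed in; nothing more can be done
None
```

I pressed all four pins, hung the two jammed stops on the reject rail, and handed the job in at 33.7 s of the 72 s allowed.

| Stop (position at start: x, y in m) | Result of pressing | Where it is now |
|---|---|---|
| (0.44, 0.16) | fully home, tool held at z ≈ 0.092 | standing where it was |
| (0.48, −0.13) | fully home, tool held at z ≈ 0.092 | standing where it was |
| (0.47, 0.29) | jammed at about 19 mm of travel, 19 N | hung on the rail, about +120 mm from its middle |
| (0.45, −0.28) | jammed at about 12.5 mm of travel | hung on the rail, about −120 mm from its middle |

**Last checks:** The final pictures show both hung stops resting flat astride the bar. The two sound stops are standing with their knobs down near the crown. The saddle, tin, offcut and look-alikes show no change. The rail area did not move between the last two pictures, and the gripper was clear above it. The try square is only partly in the last wrist picture and I did not check it after that.

**What did not go as planned:**
- The first press hit the jam in a coarse step and peaked at about 61 N at the fingertips. That is under the 120 N wrist limit, and the fingers rather than the gripper's body took it. That stop stayed standing and shifted by about 1 mm at most. I used finer steps for the other three presses.
- The pin travel I fitted from the pictures did not agree with contact, so I judged home or jammed from tool height and force instead.

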